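Pot off the scooping stand, dipper on its rim

ROBOT

A 6-joint arm with a two-finger parallel gripper is mounted at the origin on the work surface. World frame = base frame: x ahead of the robot, y to its left, z up, the work surface at z = 0. Lengths are in m, angles in rad, forces in N, time in s.
With the tool pointing down it reaches from about 0.25 to 0.725 m from the base axis. Payload 4 kg.
Tool frame: the origin (TCP) lies at the very end of the fingers, on their centre line; the grasp point (between the pads) lies 19 mm behind it; y points along the fingers, z is the direction in which the jaws open and shut, and the axes are right-handed (so a half turn about y gives the same grasp; the last joint's range is limited). The gripper opens to 85 mm and grips with 20 to 120 N. Pads are 22 mm wide; open, the fingers measure 114 mm over their backs; the gripper's body (76 mm by 85 mm) begins 54 mm behind the grasp point. The pads swing forward as they close: fully open they stand 13 mm farther back than shut.
Start: joints at [1.214, 0.241, 0.005, 1.335, 0, 1.571], TCP at [0.175, 0.469, 0.209] pointing down, gripper open.
Joint ranges: [-2.72, 2.72], [-1.05, 1.87], [-1.09, 1.28], [-1.99, 2.15], [-1.42, 1.44], [-3.14, 3.14]. Speed limits (rad/s): [2.79, 2.79, 3.14, 3.14, 3.14, 3.14].

INTERFACE

Orientations are given as a unit quaternion [x, y, z, w].
In Python, from workcell import bot gives the robot as it stands. The module is installed in compiled form; this text tells all that it offers.
- The arm moves only by the tool move_arm, never from a script. Its argument "increments" is a list of rows, each an object with "grip": the closure, from 0 (fully open) to 1 (shut); "linear": the shift along the tool's x, y, z scaled (see below), a list of three; "twist": the turn about the tool's y scaled (see below). A call has exactly 5 rows; each row shifts and turns the pose as measured when the row begins, along the tool's axes as they then stand; what a row does not reach is not made up. The controller multiplies each number of a shift by 0.2 m and each number of a turn by 2 rad. A row lasts 1/10 s, in which the tool goes at most 50 mm and 8.59 degrees, less where a joint would pass 70% of its speed; a pose out of reach is approached as far as the arm can. A call with a number of a shift or a turn outside -1 to 1 is refused whole. A call with a gripper value outside its range is refused whole. The fingers move at their own pace and stop on an object; the grip force is fixed at half the most. Time passes only in rows, so rows that do not move let the fingers close, or fill a call up. It gives the time, the measured TCP pose, the force and the opening at its end, in the units of the state.
- bot.get_obs(): the state, without advancing time (a new reading comes with each control period).
- bot.camera(name): name is "side" or "top"; returns (picture, depth): 384x512x3 uint8, blue, green, red; 384x512 float32, m along the optical axis (not along the pixel's ray), 0 where there is no reading.
- bot.camera_params(name): a dict with "camera_matrix" (3x3 intrinsics, pixels), "rvec" (rotation vector, rad) and "tvec" (3), from world to camera coordinates, as OpenCV has them. Camera axes: x right, y down, z forward; pixel columns grow to the right and rows downward; lengths in m; the calibration is good to about 2 mm. A picture is of the moment at which its call begins. camera_params takes no time and is no camera call.
- bot.job_done(): hands the job in, once; it reports no verdict.
The state is a dict: "clock": time; "joint_pos": joint angles; "joint_vel": joint speeds; "tau": joint torques, N m; "eef_pos": TCP position; "tool_rot": TCP orientation; "ft_force": force on the tool from outside, world axes, zero at the start; "ft_torque": the same for the moment, N m; "grip_width": finger opening in m.
Only numpy, scipy, OpenCV 4.12 (cv2) and the standard library are available. Lean on these libraries where they do the work, as an engineer would, in place of code of your own. Each camera call takes 0.05 s, during which the arm holds its last target. There are 200 camera calls.

TASK

Lift the steel pot by its handle off the tilted wooden stand and set it down gently, upright, in the middle of the terracotta tile, and let go of it. Then take the dipper from the wooden rack and hang it by its hook on the rim of the pot, with its cup inside the pot. Leave the bowl, the jar and the brush where they are.

Things in the scene. Friction and masses are not known exactly. Their poses are not given: they have to be found in the camera images.
- pot: Open steel pot, loose, 0.3 to 0.6 kg: cylinder of 60 mm outer radius, 115 mm high, wall 4, floor 6 mm, with a side handle on its -x. Origin at the centre of its underside, z along its axis to the mouth. At the start it leans 25 degrees on the stand, mouth and handle towards the stand's -x; it lifts out along its own axis.
- pot_grip (a point): Centre of the pot's dark wooden upright grip, at (-90, 0, 70) mm in the pot's frame, with the pot's axes. The grip is 24 (x) by 18 (y) by 72 mm (z), 18 mm clear of the wall, joined to it by two bars 14 mm wide (pot z = 40 and 100 mm). Grip it across y.
- stand: Fixed plywood stand, 160 by 150 mm, with a board sloping at 25 degrees, low towards its -x (about towards the robot). Origin at the centre of its underside, z up. The pot's underside rests on the slope, its centre 65 mm above the stand's origin; two stops, 20 mm high, at the low side keep it from sliding.
- tile: Fixed flat terracotta tile, 180 by 180 by 20 mm, on the table. Origin at the centre of its underside, z up: its top is at z = 20 mm.
- rack: Fixed wooden rack: an upright board 12 mm thick (x), 140 mm long (y), top edge at z = 150 mm, on a foot 100 by 140 by 16 mm. Origin at the centre of its underside. The dipper hangs over the top edge, its cup on the -x side (about towards the robot), somewhere along the edge.
- dipper: Steel dipper, loose, about 0.08 kg, 145 mm high, upright while hung. Origin at the centre of its cup's underside, z up. Cup 48 mm across, 32 high. A flat strap at x = 24 to 30 mm, 16 wide, rises to a dark wooden grip, 14 (x) by 18 (y) mm, from z = 93 to 145 mm, centred at x = 27, y = 0. Hung on the pot's rim, its origin is 30 mm above the pot's underside.
- hook_tip (a point): Lower end of the hook's outer prong, at (50.5, 0, 60) mm in the dipper's frame. The hook leaves the strap to +x just below the grip and bends down: roof underside at z = 85 mm, open gap from x = 30 to 48 mm, prong x = 48 to 53 mm, 16 mm wide.
- bowl: White ceramic bowl, 120 mm across, 55 mm high; a bystander. Origin at the centre of its underside.
- jar: Lidded glass jar, 76 mm across, 100 mm high; a bystander. Origin at the centre of its underside.
- brush: Brush, 170 mm long, lying on the table; a bystander. Origin on its underside near its middle.
Mind the look-alikes: they are no part of the job. What is shaped like the stand but green, pink or yellow is not meant.

How it is judged:
By the outcome, as a careful person would: the job done as asked, in the order asked, and still so for the second after the job is handed in, with the robot touching nothing.
It also fails if it takes over 72 s, if anything falls off the work surface, if the arm or the gripper's body presses on something with over 40 N, if the wrist force passes 120 N, or if a joint passes its speed limit or range.

## Working session

There is one attempt and no reset: what is moved stays moved. The work goes in short steps, Python scripts to look and compute and a tool call to move; the robot and the scene stay as the last step left them, time stands still between calls to the robot, and variables do not carry over. Pictures are saved under pics/ and viewed, about 8 in all and at most 12, crops included, and the job is handed in when it is done.

Besides the shell and the picture viewer there is one more tool, called as name([rows], argument=value, ...), one row to a line, values as JSON. move_arm: Moves the arm, as the interface text tells. Its arguments: {"type":"object","properties":{"increments":{"type":"array"}},"required":["increments"]}

```bash
mkdir -p pics
cat > h.py <<'E'
import numpy as np, cv2
from workcell import bot
from scipy.spatial.transform import Rotation as R
np.set_printoptions(precision=4,suppress=True)
def snap(n):
    im,d=bot.camera(n); P=bot.camera_params(n)
    K=np.array(P["camera_matrix"]);Rm=cv2.Rodrigues(np.array(P["rvec"],float))[0];t=np.array(P["tvec"],float).ravel()
    v,u=np.mgrid[:384,:512]
    c=np.stack([(u-K[0,2])/K[0,0]*d,(v-K[1,2])/K[1,1]*d,d],-1)
    W=(c-t)@Rm
    W[d==0]=np.nan
    return im,W
E
python3 - <<'E'
from h import *
for n in("top","side"):
    im,W=snap(n); np.savez(f"{n}0.npz",im=im,W=W); cv2.imwrite(f"pics/{n}0.png",cv2.resize(im,(768,576),interpolation=cv2.INTER_CUBIC))
o=bot.get_obs(); print(o, R.from_quat(o["tool_rot"]).as_matrix())
E
```

```text
{'clock': 0.1, 'joint_pos': array([1.214 , 0.2414, 0.0038, 1.3352, 0.    , 1.5708]), 'joint_vel': array([-0.0006,  0.0001,  0.0044, -0.    ,  0.0006,  0.0004]), 'tau': array([  0.0004, -37.3138,  25.301 ,   0.0109,   0.    ,   0.    ]), 'eef_pos': array([0.1744, 0.4679, 0.2085]), 'tool_rot': array([ 0.6965, -0.1256,  0.1254, -0.6952]), 'ft_force': array([0.4002, 0.6357, 0.4405]), 'ft_torque': array([-0.0075, -0.0179, -0.0183]), 'grip_width': 0.08530710285271594} [[ 0.937  -0.0007  0.3493]
 [-0.3493 -0.0018  0.937 ]
 [-0.     -1.     -0.0019]]
```

View pics/top0.png

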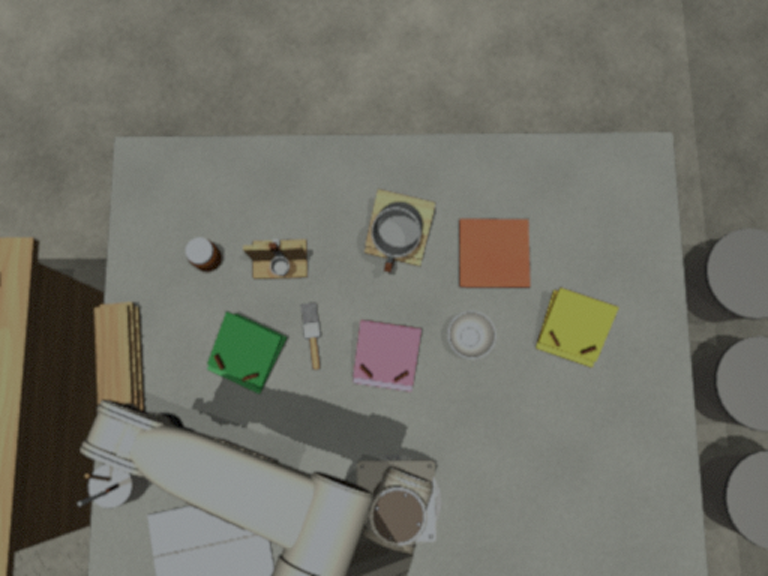

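View pics/side0.png

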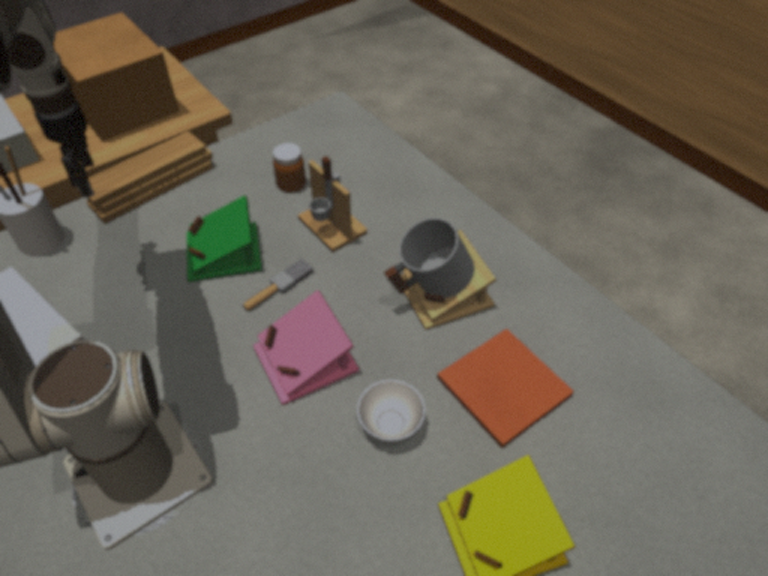

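The top view (768 px wide) has +x up and +y left. The pot is at (398,230), with its handle at (390,266) towards the robot. The tile is at (495,253), the rack at (279,258) with the dipper grip at (274,247), the bowl at (470,335), the jar at (203,253) and the brush at (311,335). The side view shows the same scene. Next I measure from depth.

```bash
cat > m.py <<'E'
from h import *
from scipy.optimize import least_squares
def boxd(p,c,h):
    q=np.abs(p-c)-h; return np.linalg.norm(np.maximum(q,0),axis=-1)+np.minimum(q.max(-1),0)
def potsdf(p):
    r=np.hypot(p[:,0],p[:,1]);q=np.stack([r,p[:,2]],-1)
    w=boxd(q,[.058,.0575],[.002,.0575]); f=boxd(q,[.03,.003],[.03,.003])
    g=boxd(p,[-.09,0,.07],[.012,.009,.036])
    b1=boxd(p,[-.069,0,.04],[.012,.007,.004]);b2=boxd(p,[-.069,0,.1],[.012,.007,.004])
    return np.min([w,f,g,b1,b2],axis=0)
def dipsdf(p):
    r=np.hypot(p[:,0],p[:,1]);q=np.stack([r,p[:,2]],-1)
    w=boxd(q,[.023,.016],[.001,.016]); f=boxd(q,[.012,.001],[.012,.001])
    g=boxd(p,[.027,0,.119],[.007,.009,.026]); s=boxd(p,[.027,0,.05],[.003,.008,.045])
    h=boxd(p,[.0415,0,.0875],[.0115,.008,.0025]);t=boxd(p,[.0505,0,.0735],[.0025,.008,.0135])
    return np.min([w,f,g,s,h,t],axis=0)
def fit(P,sdf,x0,tilt=False,scale=.003):
    # params x,y,z,yaw,(tilt about own y; negative = mouth to -x)
    def f(v):
        rr=R.from_euler("ZY",[v[3],v[4] if tilt else 0])
        return sdf((P-v[:3])@rr.as_matrix())
    x0=np.array(x0,float); 
    if not tilt:x0=x0[:4]
    s=least_squares(f,x0,loss="cauchy",f_scale=scale,x_scale=[.01,.01,.01,.1,.1][:len(x0)])
    return s.x,np.median(np.abs(f(s.x))),len(P)
def pts(W,lo,hi):
    m=np.all((W>lo)&(W<hi),-1); return W[m]
E
python3 - <<'E'
from m import *
T=np.load("top0.npz");S=np.load("side0.npz")
for n,(u,v) in dict(pot=(398,230),grip=(390,266),tile=(495,253),rack=(279,258),dgrip=(274,247),cup=(281,267),bowl=(470,335),jar=(203,253),brush=(311,335),table=(600,200),ya=(575,330),pink=(388,345)).items():
    print(n,T["W"][int(v/1.5),int(u/1.5)])
for n,(u,v) in dict(tile=(505,385),dgrip=(327,168),grip=(397,278)).items(): print(n,S["W"][int(v/1.5),int(u/1.5)])
for D in(T,S):
    W=D["W"];hsv=cv2.cvtColor(D["im"],cv2.COLOR_BGR2HSV)
    m=(hsv[...,0]<12)&(hsv[...,1]>140)&(np.abs(W[...,2]-.02)<.012)&(W[...,0]>.5)&(W[...,1]<-.05)
    p=W[m]; print("tile",len(p),p.mean(0),cv2.minAreaRect(p[:,:2].astype(np.float32)*1000))
E
```

```text
pot [ 0.6688 -0.0101  0.0651]
grip [0.5635 0.0101 0.1253]
tile [ 0.6188 -0.2613  0.0188]
rack [0.5931 0.2855 0.0863]
dgrip [0.5945 0.2819 0.2098]
cup [nan nan nan]
bowl [ 0.4065 -0.1901  0.0143]
jar [0.6086 0.4748 0.0928]
brush [0.4083 0.2113 0.0278]
table [ 0.7617 -0.5446  0.0016]
ya [ 0.4102 -0.444   0.0617]
pink [0.376  0.019  0.0699]
tile [ 0.6135 -0.2638  0.0221]
dgrip [0.5953 0.2759 0.1911]
grip [0.5685 0.0063 0.108 ]
tile 578 [ 0.5962 -0.2644  0.0204] ((616.4691162109375, -256.77239990234375), (170.3948974609375, 171.6131134033203), 89.07381439208984)
tile 3507 [ 0.6122 -0.2658  0.0215] ((616.3030395507812, -261.2362365722656), (178.1583251953125, 179.67495727539062), 89.49229431152344)
```

Run:
```python
from m import *
T=np.load("top0.npz");S=np.load("side0.npz")
for nm,Ds in(("top",[T]),("side",[S]),("both",[T,S])):
    P=np.concatenate([pts(D["W"],[.53,-.1,.10],[.80,.08,.24]) for D in Ds])
    v,e,n=fit(P,potsdf,[.67,-.01,.065,-.2,-.43],True); print("pot",nm,v,np.degrees(v[3:]),e,n)
    rr=R.from_euler("ZY",v[3:]);print("  grip",v[:3]+rr.apply([-.09,0,.07]),"s24",v[:3]+rr.apply([-.09,0,.094]))
    P=np.concatenate([pts(D["W"],[.53,.2,.165],[.68,.36,.25]) for D in Ds])
    P2=np.concatenate([pts(D["W"],[.53,.2,.03],[.587,.36,.15]) for D in Ds])
    v,e,n=fit(np.vstack([P,P2]),dipsdf,[.57,.28,.065,0.0]);print("dip",nm,v,np.degrees(v[3]),e,n, "grip top pts",P.mean(0),P.min(0),P.max(0))
    P=np.concatenate([pts(D["W"],[.5,.15,.143],[.7,.42,.16]) for D in Ds]); print(cv2.minAreaRect(P[:,:2].astype(np.float32)*1000))
```

```text
pot top [ 0.6845 -0.0139  0.0772 -0.2261 -0.4952] [-12.9537 -28.3703] 0.0010009017968536007 421
  grip [0.5749 0.0113 0.096 ] s24 [0.5638 0.0139 0.1171]
dip top [0.5733 0.2824 0.0698 0.0645] 3.6982302663458757 0.0011654827546485266 144 grip top pts [0.5973 0.2832 0.1989] [0.5911 0.2738 0.1653] [0.6061 0.294  0.217 ]
((613.07861328125, 295.0204162597656), (138.49066162109375, 27.93998146057129), 88.24283599853516)
pot side [ 0.6831 -0.019   0.0699 -0.2811 -0.4524] [-16.1046 -25.9184] 0.0009304349470786229 1474
  grip [0.576  0.012  0.0936] s24 [0.5659 0.0149 0.1151]
dip side [0.5711 0.2826 0.0686 0.0741] 4.248297377449729 0.0010312018569456748 238 grip top pts [0.5952 0.2796 0.193 ] [0.5883 0.2724 0.1671] [0.6061 0.2937 0.2132]
((608.9805297851562, 295.0916442871094), (31.859359741210938, 142.3359832763672), 3.7998361587524414)
pot both [ 0.6819 -0.0151  0.0691 -0.254  -0.4454] [-14.5543 -25.5201] 0.0008237991229941965 1895
  grip [0.5741 0.0129 0.0935] s24 [0.5641 0.0154 0.1151]
dip both [0.5718 0.2825 0.0695 0.0789] 4.523187486943823 0.0011587706495712257 382 grip top pts [0.5959 0.2808 0.1949] [0.5883 0.2724 0.1653] [0.6061 0.294  0.217 ]
((609.59619140625, 295.13250732421875), (33.093360900878906, 142.3359832763672), 3.7998361587524414)
```

Run:
```python
from h import *
T=np.load("top0.npz")["im"];S=np.load("side0.npz")["im"]
a=cv2.resize(T[110:215,150:310],(800,525),interpolation=cv2.INTER_CUBIC)
b=cv2.resize(S[90:225,180:340],(711,600),interpolation=cv2.INTER_CUBIC)
cv2.imwrite("pics/c1.png",np.vstack([cv2.resize(a,(500,328)),cv2.resize(b,(500,270)) if 0 else cv2.resize(b,(322,272)).copy() if 0 else np.zeros((0,500,3),np.uint8)])); cv2.imwrite("pics/c2.png",b)
```

```text
(no output)
```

View pics/c2.png

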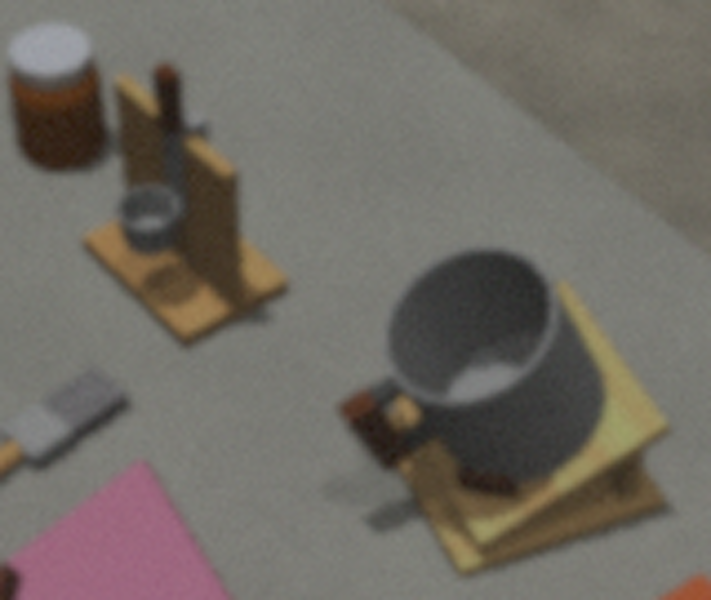

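The crop shows the dipper hanging over the rack with its cup on the near side, grip top at (165,70). The pot leans towards the robot, with its wooden grip at (375,420). The fits agree with the sizes given: tilt is 25.5°, the pot base is about 67–69 mm up, and yaw is about −14°.

move_arm([
  {"grip":0,"linear":[0.21,0,-0.12],"twist":0},
  {"grip":0,"linear":[0.21,0,-0.12],"twist":0},
  {"grip":0,"linear":[0.21,0,-0.12],"twist":0},
  {"grip":0,"linear":[0.21,0,-0.12],"twist":0},
  {"grip":0,"linear":[0.21,0,-0.12],"twist":0},
])

```text
clock: 0.6
eef_pos: [0.3303, 0.2812, 0.2056]
tool_rot: [0.698, -0.121, 0.119, -0.695]
ft_force: [0.8, 1.2, 0.8]
grip_width: 0.0851
```

move_arm([
  {"grip":0,"linear":[0.21,0,-0.12],"twist":0},
  {"grip":0,"linear":[0.21,0,-0.12],"twist":0},
  {"grip":0,"linear":[0.21,0,-0.12],"twist":0},
  {"grip":0,"linear":[0.21,0,-0.12],"twist":0},
  {"grip":0,"linear":[0,0,0],"twist":-0.056},
])

```text
clock: 1.1
eef_pos: [0.4618, 0.1231, 0.2041]
tool_rot: [0.704, -0.084, 0.081, -0.7]
ft_force: [-0.7, -0.5, -0.2]
grip_width: 0.0853
```

```bash
cat > go.py <<'E'
import sys
from h import *
# go.py x y z yaw(deg; heading of tool x in world): remaining shift in units, total
a=[float(q) for q in sys.argv[1:]]
o=bot.get_obs();M=R.from_quat(o["tool_rot"]).as_matrix()
d=np.array(a[:3])-o["eef_pos"];u=M.T@d/.2
yaw=np.degrees(np.arctan2(M[1,0],M[0,0]))
print("pos",o["eef_pos"],"yaw",yaw,"tiltaxis",M[:,1],"F",o["ft_force"],"w",o["grip_width"],"t",o["clock"])
print("units",u,"norm",np.linalg.norm(u),"twist",-np.radians(a[3]-yaw)/2,"units after twist",(R.from_euler("z",a[3]).as_matrix().T if 0 else (R.from_euler("Z",a[3],degrees=True)*R.from_euler("x",-90,degrees=True)).as_matrix().T)@d/.2)
E
python3 go.py .563 .0147 .19 -14
```

```text
pos [0.4618 0.1231 0.2041] yaw -13.402399547549129 tiltaxis [-0.004  -0.0052 -1.    ] F [-0.7443 -0.5075 -0.2039] w 0.08529410001754227 t 1.1
units [ 0.6179  0.0712 -0.4098] norm 0.7448331730158851 twist 0.005215047753337761 units after twist [ 0.622   0.0704 -0.4037]
```

move_arm([
  {"grip":0,"linear":[0.155,0.015,-0.1],"twist":0},
  {"grip":0,"linear":[0.155,0.015,-0.1],"twist":0},
  {"grip":0,"linear":[0.155,0.015,-0.1],"twist":0},
  {"grip":0,"linear":[0.15,0.015,-0.1],"twist":0.005},
  {"grip":0,"linear":[0,0,0],"twist":0},
])

```text
clock: 1.6
eef_pos: [0.5656, 0.0102, 0.1885]
tool_rot: [0.704, -0.089, 0.084, -0.7]
ft_force: [-0.4, -0.0, 0.0]
grip_width: 0.0851
```

```bash
python3 go.py .563 .0147 .098 -14
```

```text
pos [0.5656 0.0102 0.1885] yaw -14.056357958107194 tiltaxis [-0.009  -0.0049 -0.9999] F [-0.3757 -0.0477  0.015 ] w 0.08512274086490165 t 1.6
units [-0.0147  0.4527  0.0217] norm 0.4534454684124765 twist -0.0004918159643357815 units after twist [-0.0181  0.4527  0.0186]
```

move_arm([
  {"grip":0,"linear":[-0.015,0.05,0.02],"twist":0},
  {"grip":0,"linear":[0,0.12,0],"twist":0},
  {"grip":0,"linear":[0,0.12,0],"twist":0},
  {"grip":0,"linear":[0,0.1,0],"twist":0},
  {"grip":0,"linear":[0,0.05,0],"twist":0},
])

```text
clock: 2.1
eef_pos: [0.5591, 0.0184, 0.0958]
tool_rot: [0.703, -0.089, 0.082, -0.7]
ft_force: [-0.5, -0.1, -0.1]
grip_width: 0.0858
```

```bash
python3 go.py .563 .0147 .098 -14
python3 - <<'E'
from h import *
im,W=snap("side"); cv2.imwrite("pics/s1.png",cv2.resize(im[100:250,190:390],(800,600),interpolation=cv2.INTER_CUBIC))
E
```

```text
pos [0.5591 0.0184 0.0958] yaw -13.902175017261195 tiltaxis [-0.0114 -0.0031 -0.9999] F [-0.514  -0.1014 -0.1421] w 0.0858092691217054 t 2.1
units [ 0.023  -0.0113 -0.0133] norm 0.028923827416689578 twist 0.0008536840197493848 units after twist [ 0.0232 -0.0112 -0.0132]
```

View pics/s1.png

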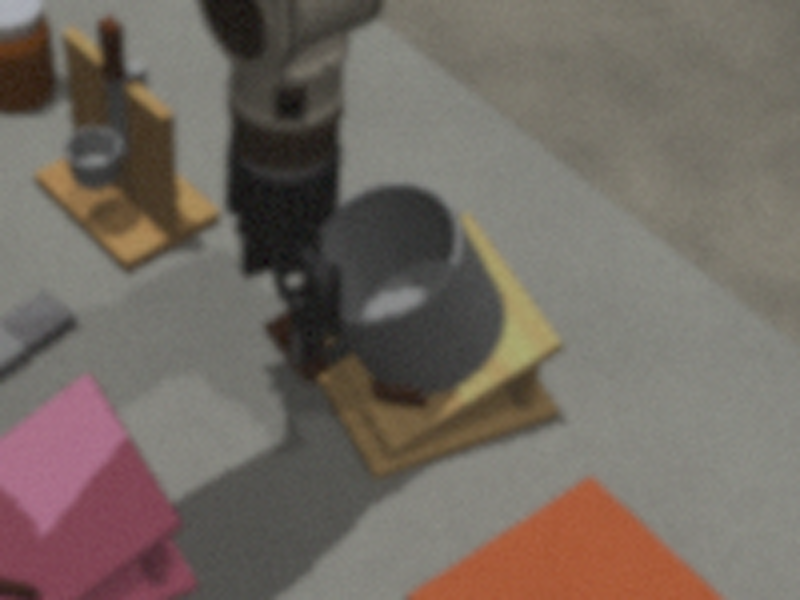

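The near finger stands beside the grip at about (315,310), with the palm clear of the rim, so I close now.

move_arm([
  {"grip":0,"linear":[0.018,-0.01,-0.012],"twist":0},
  {"grip":0,"linear":[0,0,0],"twist":0},
  {"grip":1,"linear":[0,0,0],"twist":0},
  {"grip":1,"linear":[0,0,0],"twist":0},
  {"grip":1,"linear":[0,0,0],"twist":0},
])

```text
clock: 2.65
eef_pos: [0.5626, 0.0167, 0.0998]
tool_rot: [0.703, -0.088, 0.082, -0.701]
ft_force: [0.6, 0.5, -0.4]
grip_width: 0.0442
```

move_arm([
  {"grip":1,"linear":[0,0,0],"twist":0},
  {"grip":1,"linear":[0,0,0],"twist":0},
  {"grip":1,"linear":[0,0,0],"twist":0},
  {"grip":1,"linear":[0,0,0],"twist":0},
  {"grip":1,"linear":[0,0,0],"twist":0},
])

```text
clock: 3.15
eef_pos: [0.563, 0.0159, 0.1009]
tool_rot: [0.704, -0.088, 0.083, -0.7]
ft_force: [-0.1, 0.0, 1.1]
grip_width: 0.0143
```

```bash
python3 go.py .563 .0147 .098 -14
```

```text
pos [0.563  0.0159 0.1009] yaw -13.824672869108207 tiltaxis [-0.0076 -0.0037 -1.    ] F [-0.1224  0.0476  1.1335] w 0.014251055356213162 t 3.15
units [ 0.0014  0.0148 -0.0055] norm 0.015828198495173685 twist 0.0015300178510684228 units after twist [ 0.0013  0.0147 -0.0056]
```

move_arm([
  {"grip":1,"linear":[0,0,0],"twist":0},
  {"grip":1,"linear":[0,0,0],"twist":0},
  {"grip":1,"linear":[0,0,0],"twist":0},
  {"grip":1,"linear":[0,0,0],"twist":0},
  {"grip":1,"linear":[0,0,0],"twist":0},
])

```text
clock: 3.65
eef_pos: [0.563, 0.0159, 0.101]
tool_rot: [0.704, -0.088, 0.083, -0.7]
ft_force: [-0.1, -0.7, 0.9]
grip_width: 0.0141
```

```bash
python3 go.py .563 .0147 .098 -14;python3 - <<'E'
from m import *
T,S=[snap(n) for n in("top","side")]
cv2.imwrite("pics/s2.png",cv2.resize(S[0][110:230,210:370],(800,600),interpolation=cv2.INTER_CUBIC))
E
```

```text
pos [0.563  0.0159 0.101 ] yaw -13.82049498030828 tiltaxis [-0.0076 -0.0038 -1.    ] F [-0.0635 -0.6736  0.9234] w 0.014106608061223007 t 3.65
units [ 0.0013  0.0148 -0.0057] norm 0.015932304897551132 twist 0.001566476808738878 units after twist [ 0.0012  0.0148 -0.0058]
```

View pics/s2.png

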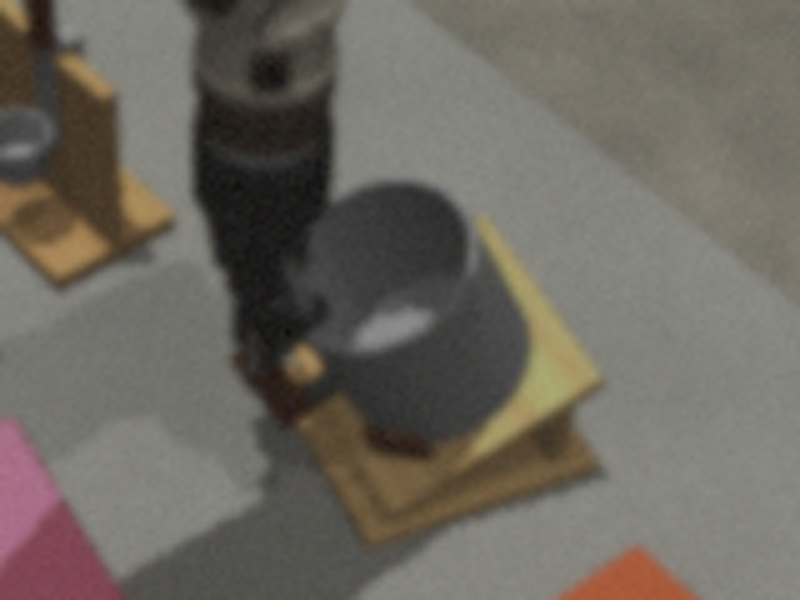

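The fingers are closed on the wooden grip (dark grip at about (270,385)) and the width is steady. I lift along the pot's axis.

move_arm([
  {"grip":1,"linear":[-0.02,-0.045,0],"twist":0},
  {"grip":1,"linear":[-0.02,-0.045,0],"twist":0},
  {"grip":1,"linear":[-0.02,-0.045,0],"twist":0},
  {"grip":1,"linear":[-0.02,-0.045,0],"twist":0},
  {"grip":1,"linear":[-0.02,-0.045,0],"twist":0},
])

```text
clock: 4.25
eef_pos: [0.5466, 0.0198, 0.1432]
tool_rot: [0.704, -0.087, 0.084, -0.7]
ft_force: [0.7, 1.5, -5.3]
grip_width: 0.0142
```

move_arm([
  {"grip":1,"linear":[-0.02,-0.045,0],"twist":0},
  {"grip":1,"linear":[-0.01,-0.05,0],"twist":0},
  {"grip":1,"linear":[-0.01,-0.06,0],"twist":0},
  {"grip":1,"linear":[0,-0.06,0],"twist":0},
  {"grip":1,"linear":[0,-0.03,0],"twist":0},
])

```text
clock: 4.75
eef_pos: [0.5363, 0.0227, 0.196]
tool_rot: [0.704, -0.088, 0.083, -0.7]
ft_force: [0.2, 0.4, -0.4]
grip_width: 0.0006
```

```bash
python3 go.py .53 -.24 .2 -14;python3 - <<'E'
from m import *
T,S=[snap(n) for n in("top","side")]
p=bot.get_obs()["eef_pos"]
P=np.concatenate([pts(W,[p[0]+.03,-.14,.06],[.80,.09,.32]) for _,W in(T,S)])
for t in(-.45,-.2,0.1):
    v,e,n=fit(P,potsdf,[p[0]+.11,-.015,p[2]-.05,-.24,t],True);print(v,np.degrees(v[3:]),e,n)
cv2.imwrite("pics/s3.png",cv2.resize(S[0][70:250,150:390],(800,600),interpolation=cv2.INTER_CUBIC))
E
```

```text
pos [0.5363 0.0227 0.196 ] yaw -13.84935267817293 tiltaxis [-0.0078 -0.0059 -1.    ] F [ 0.1927  0.3551 -0.3671] w 0.0006119838688011926 t 4.75
units [ 0.2837 -0.0121 -1.2831] norm 1.3141707132399565 twist 0.0013146458875969386 units after twist [ 0.2872 -0.0201 -1.2822]
[ 0.6481 -0.026   0.0209  0.444   0.4612] [25.4389 26.4227] 0.010600554335875962 2288
[ 0.6481 -0.0039  0.0146 -0.5824  0.4067] [-33.3682  23.3038] 0.008828655196870755 2288
[ 0.694  -0.0301  0.0696 -0.5268 -0.4026] [-30.1847 -23.0678] 0.0029801871868583713 2288
```

View pics/s3.png

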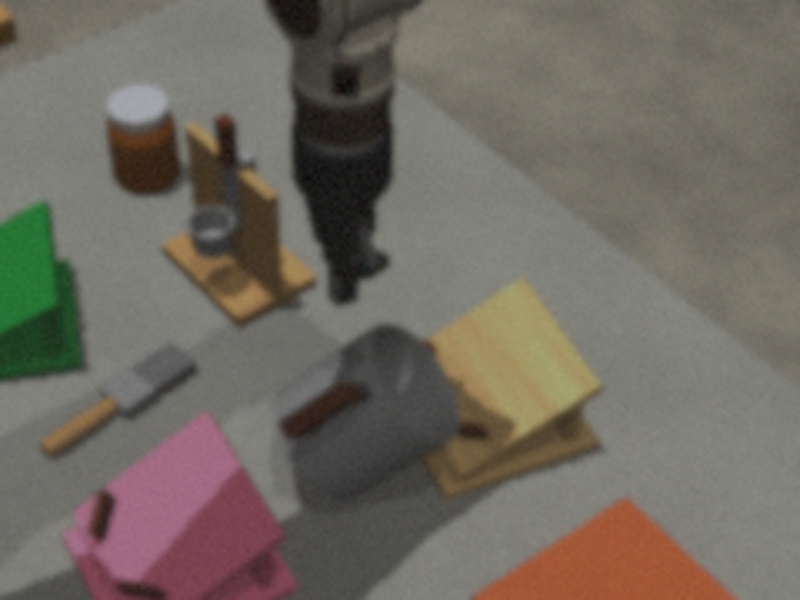

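The grasp slipped: the pot now lies on its side next to the stand, at about (370,420), mouth towards the robot, with its handle facing the camera at (325,410). I back off, let it settle and measure it again.

move_arm([
  {"grip":0,"linear":[0,-0.1,0],"twist":0},
  {"grip":0,"linear":[-0.1,-0.15,0.1],"twist":0},
  {"grip":0,"linear":[-0.1,-0.1,0.2],"twist":0},
  {"grip":0,"linear":[-0.1,0,0.2],"twist":0},
  {"grip":0,"linear":[-0.1,0,0.2],"twist":0},
])

```text
clock: 5.35
eef_pos: [0.4953, 0.1775, 0.2704]
tool_rot: [0.703, -0.089, 0.09, -0.7]
ft_force: [0.6, 0.6, 0.2]
grip_width: 0.0724
```

move_arm([
  {"grip":0,"linear":[0,0,0],"twist":0},
  {"grip":0,"linear":[0,0,0],"twist":0},
  {"grip":0,"linear":[0,0,0],"twist":0},
  {"grip":0,"linear":[0,0,0],"twist":0},
  {"grip":0,"linear":[0,0,0],"twist":0},
])

```text
clock: 5.85
eef_pos: [0.4951, 0.1807, 0.2717]
tool_rot: [0.703, -0.086, 0.089, -0.7]
ft_force: [-0.3, -0.3, -0.4]
grip_width: 0.0853
```

```bash
cat >> m.py <<'E'
def fit6(P,sdf,c0,rots,scale=.004):
    best=None
    for r0 in rots:
        def f(v): return sdf((P-v[:3])@(R.from_rotvec(v[3:])*r0).as_matrix())
        s=least_squares(f,np.r_[c0(r0),0,0,0],loss="cauchy",f_scale=scale,x_scale=[.01]*3+[.1]*3)
        if best is None or s.cost<best[0]: best=(s.cost,s.x[:3],R.from_rotvec(s.x[3:])*r0,np.median(f(s.x)))
    return best
E
python3 - <<'E'
from m import *
T,S=[snap(n) for n in("top","side")]
np.savez("t4.npz",T=T[0],TW=T[1],S=S[0],SW=S[1])
print(bot.get_obs()["eef_pos"])
P=np.concatenate([pts(W,[.40,-.14,.02],[.66,.09,.18]) for _,W in(T,S)])
# stand excluded later
print(len(P),P.mean(0),np.percentile(P,[2,98],axis=0))
a=cv2.resize(S[0][110:250,170:350],(800,600),interpolation=cv2.INTER_CUBIC)[:, :]
b=cv2.resize(T[0][100:230,190:330],(600,557),interpolation=cv2.INTER_CUBIC)
cv2.imwrite("pics/s4.png",np.hstack([cv2.resize(a,(440,330)),cv2.resize(b,(355,330))]))
E
```

```text
[0.4951 0.1807 0.2717]
5081 [0.5247 0.007  0.0844] [[ 0.4031 -0.0786  0.031 ]
 [ 0.656   0.0835  0.1534]]
```

View pics/s4.png

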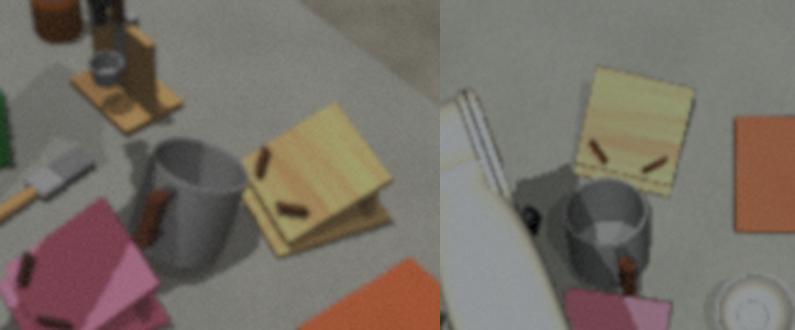

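The pot has rolled up onto its base, nearly upright between the stand and the pink block: mouth at (605,215) in the right panel, handle at (628,275) towards the robot. I fit its pose.

```bash
cat > potfit.py <<'E'
from m import *
import sys
def potfit(lo,hi,c,yaws,tilts=(-.3,-.1,0,.15)):
    T,S=[snap(n) for n in("top","side")]
    P=np.concatenate([pts(W,lo,hi) for _,W in(T,S)])
    b=fit6(P,potsdf,lambda r:np.array(c,float),[R.from_euler("ZY",[y,t]) for y in yaws for t in tilts],.003)
    M=b[2].as_matrix();print(len(P),"cost",b[0],"med",b[3],"pos",b[1],"axis z",M[:,2],"yaw",np.degrees(np.arctan2(M[1,0],M[0,0])),"grip",b[1]+M@[-.09,0,.07],"griptop",b[1]+M@[-.09,0,.106])
    return T,S,b
if __name__=="__main__":
    potfit([.40,-.12,.075],[.585,.10,.2],[.53,-.01,0.0],(0,.25,.5,.75))
E
python3 potfit.py; python3 potfit.py
```

```text
2810 cost 0.016182539091422077 med 0.00024985846218260506 pos [0.4949 0.0245 0.0259] axis z [0.3946 0.0586 0.917 ] yaw 20.544693408627456 grip [ 0.445  -0.0005  0.1254] griptop [0.4592 0.0016 0.1584]
2823 cost 0.01609217328199452 med 0.0002008217972701929 pos [0.4945 0.0236 0.026 ] axis z [0.4017 0.0505 0.9144] yaw 19.993643441078348 grip [ 0.4449 -0.0011  0.1256] griptop [0.4594 0.0007 0.1586]
```

```bash
python3 - <<'E'
from m import *
D=np.load("t4.npz")
for k in("TW","SW"):
    W=D[k]
    for x0 in(.40,.42,.44,.46):
        r=[]
        for y0 in np.arange(-.1,.1,.02):
            p=pts(W,[x0,y0,-.01],[x0+.02,y0+.02,.2]); r.append(np.percentile(p[:,2],97) if len(p) else -1)
        print(k,x0,np.array(r))
E
python3 go.py .447 -.001 .20 18
```

```text
TW 0.4 [0.0095 0.0954 0.1015 0.1006 0.1004 0.1012 0.0987 0.0949 0.0926 0.0924]
TW 0.42 [0.0123 0.0071 0.0059 0.0989 0.1283 0.1296 0.1015 0.105  0.1041 0.0948]
TW 0.44 [0.0069 0.0075 0.0065 0.012  0.1633 0.1621 0.0858 0.0833 0.03   0.0129]
TW 0.46 [0.0108 0.0058 0.0082 0.0597 0.1581 0.1587 0.1322 0.1213 0.0952 0.0153]
SW 0.4 [0.0048 0.0951 0.099  0.099  0.0987 0.0969 0.0976 0.0951 0.0955 0.092 ]
SW 0.42 [0.0055 0.0102 0.0141 0.0262 0.1382 0.1415 0.1006 0.0999 0.0991 0.0964]
SW 0.44 [ 0.0048  0.0046  0.0048  0.0053  0.1622  0.1633  0.0863  0.0827  0.0533
 -1.    ]
SW 0.46 [0.0042 0.0056 0.0047 0.0756 0.157  0.1561 0.1412 0.1295 0.1071 0.0048]
pos [0.495  0.1814 0.2717] yaw -14.171504088527668 tiltaxis [ 0.0034 -0.0037 -1.    ] F [-0.2573  0.5248  0.0541] w 0.0851406056521076 t 6.15
units [-0.0107  0.3612 -0.9422] norm 1.0090612946955873 twist -0.28074933583181255 units after twist [-0.51    0.3586 -0.7934]
```

move_arm([
  {"grip":0,"linear":[0,0,0],"twist":-0.07},
  {"grip":0,"linear":[0,0,0],"twist":-0.07},
  {"grip":0,"linear":[0,0,0],"twist":-0.07},
  {"grip":0,"linear":[0,0,0],"twist":-0.07},
  {"grip":0,"linear":[0,0,0],"twist":0},
])

```text
clock: 6.65
eef_pos: [0.4951, 0.1809, 0.2715]
tool_rot: [0.699, 0.118, -0.116, -0.696]
ft_force: [-1.0, 0.3, 0.2]
grip_width: 0.0855
```

move_arm([
  {"grip":0,"linear":[-0.1,0.07,-0.16],"twist":0},
  {"grip":0,"linear":[-0.1,0.07,-0.16],"twist":0},
  {"grip":0,"linear":[-0.1,0.07,-0.16],"twist":0},
  {"grip":0,"linear":[-0.1,0.07,-0.16],"twist":0},
  {"grip":0,"linear":[-0.1,0.07,-0.16],"twist":0},
])

```text
clock: 7.15
eef_pos: [0.4545, -0.0038, 0.201]
tool_rot: [0.699, 0.118, -0.111, -0.697]
ft_force: [1.9, -0.4, 0.5]
grip_width: 0.0853
```

```bash
python3 go.py .447 -.001 .108 18
```

```text
pos [ 0.4545 -0.0038  0.201 ] yaw 18.693219957551495 tiltaxis [ 0.0105 -0.0015 -0.9999] F [ 1.8633 -0.3547  0.4541] w 0.08528245965276177 t 7.15
units [-0.0357  0.4643  0.0273] norm 0.4664774815961137 twist 0.006049485349904458 units after twist [-0.0316  0.4648  0.0247]
```

move_arm([
  {"grip":0,"linear":[-0.035,0,0.026],"twist":0.006},
  {"grip":0,"linear":[0,0,0],"twist":0},
  {"grip":0,"linear":[0,0.12,0],"twist":0},
  {"grip":0,"linear":[0,0.12,0],"twist":0},
  {"grip":0,"linear":[0,0.1,0],"twist":0},
])

```text
clock: 7.65
eef_pos: [0.4496, -0.003, 0.1345]
tool_rot: [0.701, 0.112, -0.098, -0.698]
ft_force: [-0.1, 0.3, -0.8]
grip_width: 0.085
```

```bash
python3 go.py .447 -.001 .108 18
```

```text
pos [ 0.4496 -0.003   0.1345] yaw 17.059494265412507 tiltaxis [ 0.0195 -0.0016 -0.9998] F [-0.1231  0.2859 -0.7977] w 0.08502360457072228 t 7.65
units [-0.0117  0.132   0.0144] norm 0.13329125305012385 twist -0.008207460851219832 units after twist [-0.0091  0.1323  0.0136]
```

move_arm([
  {"grip":0,"linear":[-0.01,0.05,0.014],"twist":-0.008},
  {"grip":0,"linear":[0,0.05,0],"twist":0},
  {"grip":0,"linear":[0,0.03,0],"twist":0},
  {"grip":0,"linear":[0,0,0],"twist":0},
  {"grip":0,"linear":[0,0,0],"twist":0},
])

```text
clock: 8.15
eef_pos: [0.4487, 0.0025, 0.1071]
tool_rot: [0.7, 0.119, -0.105, -0.697]
ft_force: [0.1, -0.5, -0.6]
grip_width: 0.085
```

```bash
python3 go.py .447 -.001 .108 18
python3 - <<'E'
from h import *
im,W=snap("side"); cv2.imwrite("pics/s5.png",cv2.resize(im[110:230,190:350],(640,480),interpolation=cv2.INTER_CUBIC))
E
```

```text
pos [0.4487 0.0025 0.1071] yaw 18.210466887205293 tiltaxis [ 0.0199 -0.001  -0.9998] F [ 0.1121 -0.4692 -0.6174] w 0.08504821060758364 t 8.15
units [-0.0133 -0.0047 -0.014 ] norm 0.01985969889963936 twist 0.0018366700740779414 units after twist [-0.0133 -0.0045 -0.0141]
```

View pics/s5.png

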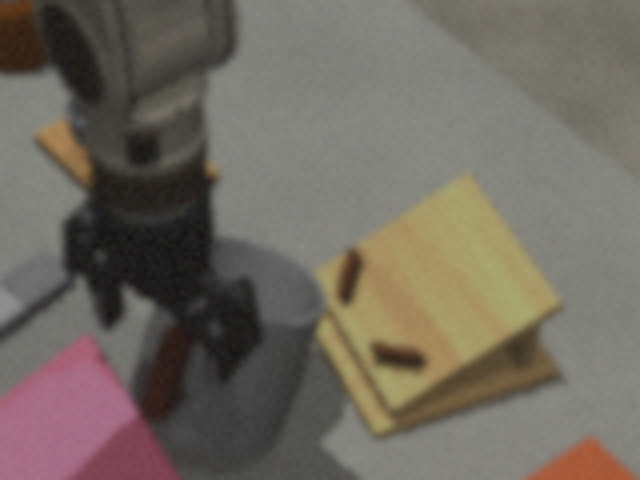

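The fingers straddle the dark grip (at (170,370)) and there is clearance above the pink block. I close again.

move_arm([
  {"grip":0.3,"linear":[-0.012,0,-0.012],"twist":0},
  {"grip":1,"linear":[0,0.005,0],"twist":0},
  {"grip":1,"linear":[0,0.005,0],"twist":0},
  {"grip":1,"linear":[0,0,0],"twist":0},
  {"grip":1,"linear":[0,0,0],"twist":0},
])

```text
clock: 8.7
eef_pos: [0.4487, -0.0006, 0.1071]
tool_rot: [0.699, 0.12, -0.103, -0.697]
ft_force: [0.9, 1.1, -0.8]
grip_width: 0.017
```

move_arm([
  {"grip":1,"linear":[0,0,0],"twist":0},
  {"grip":1,"linear":[0,0,0],"twist":0},
  {"grip":1,"linear":[0,0,0],"twist":0},
  {"grip":1,"linear":[0,0,0],"twist":0},
  {"grip":1,"linear":[0,0,0],"twist":0},
])

```text
clock: 9.2
eef_pos: [0.4492, -0.0007, 0.1072]
tool_rot: [0.699, 0.12, -0.103, -0.697]
ft_force: [0.1, 0.0, -0.1]
grip_width: 0.0171
```

```bash
python3 go.py .447 -.001 .108 18; python3 potfit.py
```

```text
pos [ 0.4492 -0.0007  0.1072] yaw 18.163457547877712 tiltaxis [ 0.0253  0.0004 -0.9997] F [ 0.05    0.0015 -0.1372] w 0.017061745011607895 t 9.2
units [-0.0107 -0.0041  0.002 ] norm 0.011583640079506847 twist 0.0014264361988511744 units after twist [-0.0108 -0.0038  0.002 ]
1931 cost 0.015604178262297744 med 0.0011185937221168726 pos [0.495  0.0207 0.0272] axis z [0.3863 0.0885 0.9181] yaw 20.733593527680906 grip [ 0.4447 -0.0024  0.1269] griptop [0.4586 0.0008 0.1599]
```

Width is now 17 mm, which matches the 18 mm grip, so this grasp is a full one. I lift slowly.

move_arm([
  {"grip":1,"linear":[0,-0.02,0],"twist":0},
  {"grip":1,"linear":[0,-0.03,0],"twist":0},
  {"grip":1,"linear":[0,-0.03,0],"twist":0},
  {"grip":1,"linear":[0,-0.03,0],"twist":0},
  {"grip":1,"linear":[0,-0.03,0],"twist":0},
])

```text
clock: 9.8
eef_pos: [0.4432, -0.0012, 0.1333]
tool_rot: [0.699, 0.116, -0.107, -0.697]
ft_force: [0.2, 0.6, -4.9]
grip_width: 0.0168
```

```bash
python3 go.py .447 -.001 .108 18; python3 potfit.py
```

```text
pos [ 0.4432 -0.0012  0.1333] yaw 18.15766371473844 tiltaxis [ 0.0125 -0.0011 -0.9999] F [ 0.1893  0.6274 -4.8656] w 0.016775059589681555 t 9.8
units [ 0.017   0.1267 -0.0045] norm 0.12793684482050868 twist 0.001375875466555447 units after twist [ 0.0185  0.1265 -0.005 ]
2295 cost 0.012721913237079508 med 0.0004539111271834751 pos [0.4839 0.0194 0.056 ] axis z [0.4651 0.0907 0.8806] yaw 21.310545585917694 grip [ 0.4424 -0.0031  0.1597] griptop [0.4591 0.0001 0.1914]
```

It holds: 4.9 N (0.5 kg) with the pot clear at 28° tilt. I raise it over the obstacles.

move_arm([
  {"grip":1,"linear":[0,-0.04,0],"twist":0},
  {"grip":1,"linear":[0,-0.06,0],"twist":0},
  {"grip":1,"linear":[0,-0.06,0],"twist":0},
  {"grip":1,"linear":[0,-0.06,0],"twist":0},
  {"grip":1,"linear":[0,-0.06,0],"twist":0},
])

```text
clock: 10.4
eef_pos: [0.4414, -0.0012, 0.1917]
tool_rot: [0.699, 0.115, -0.108, -0.697]
ft_force: [-0.0, 0.3, -4.9]
grip_width: 0.017
```

move_arm([
  {"grip":1,"linear":[0,-0.06,0],"twist":0},
  {"grip":1,"linear":[0,-0.06,0],"twist":0},
  {"grip":1,"linear":[0,-0.06,0],"twist":0},
  {"grip":1,"linear":[0,-0.04,0],"twist":0},
  {"grip":1,"linear":[0,-0.02,0],"twist":0},
])

```text
clock: 10.9
eef_pos: [0.441, -0.0012, 0.2446]
tool_rot: [0.699, 0.116, -0.107, -0.697]
ft_force: [-0.9, -0.1, -4.5]
grip_width: 0.0169
```

```bash
cat > pf2.py <<'E'
from potfit import *
o=bot.get_obs();e=o["eef_pos"];M=R.from_quat(o["tool_rot"]).as_matrix()
x=np.array([M[0,0],M[1,0],0])
c=e+.09*x+[0,0,-.05]
potfit(c-[.1,.1,.03],c+[.12,.1,.14],c,[np.arctan2(x[1],x[0])],(0,.3,.5,.8))
E
python3 go.py .526 -.296 .25 18; python3 pf2.py
```

```text
pos [ 0.441  -0.0012  0.2446] yaw 18.153480252442737 tiltaxis [ 0.0133 -0.0014 -0.9999] F [-0.9135 -0.1252 -4.4901] w 0.0168754055880597 t 10.9
units [-0.055  -0.0191 -1.5333] norm 1.5343843927288738 twist 0.0013393678709589152 units after twist [-0.0513 -0.0269 -1.5333]
2274 cost 0.0049335071541635475 med -0.0004057800853031531 pos [0.4883 0.0169 0.1658] axis z [0.4011 0.1172 0.9085] yaw 19.759742637536153 grip [ 0.4394 -0.0025  0.267 ] griptop [0.4539 0.0017 0.2997]
```

move_arm([
  {"grip":1,"linear":[0.005,0,-0.04],"twist":0},
  {"grip":1,"linear":[0.01,0,-0.08],"twist":0},
  {"grip":1,"linear":[0.015,0,-0.11],"twist":0},
  {"grip":1,"linear":[0.015,0,-0.12],"twist":0},
  {"grip":1,"linear":[0.015,0,-0.12],"twist":0},
])

```text
clock: 11.5
eef_pos: [0.4809, -0.0887, 0.2417]
tool_rot: [0.699, 0.116, -0.111, -0.697]
ft_force: [0.1, -0.7, -4.6]
grip_width: 0.0169
```

move_arm([
  {"grip":1,"linear":[0.015,0,-0.12],"twist":0},
  {"grip":1,"linear":[0.015,0,-0.12],"twist":0},
  {"grip":1,"linear":[0.015,0,-0.12],"twist":0},
  {"grip":1,"linear":[0.015,0,-0.12],"twist":0},
  {"grip":1,"linear":[0.015,0,-0.12],"twist":0},
])

```text
clock: 12.0
eef_pos: [0.5333, -0.2056, 0.2364]
tool_rot: [0.698, 0.112, -0.114, -0.698]
ft_force: [0.4, 0.6, -4.7]
grip_width: 0.0174
```

move_arm([
  {"grip":1,"linear":[0.015,0,-0.12],"twist":0},
  {"grip":1,"linear":[0.015,0,-0.11],"twist":0},
  {"grip":1,"linear":[0.01,0,-0.08],"twist":0},
  {"grip":1,"linear":[0.005,0,-0.04],"twist":0},
  {"grip":1,"linear":[0,0,0],"twist":0},
])

```text
clock: 12.5
eef_pos: [0.5637, -0.2785, 0.2281]
tool_rot: [-0.698, -0.107, 0.115, 0.699]
ft_force: [-0.9, 0.2, -4.6]
grip_width: 0.0173
```

```bash
python3 go.py .5745 -.278 .134 18; python3 pf2.py
```

```text
pos [ 0.5637 -0.2785  0.2281] yaw 18.069173142217558 tiltaxis [-0.0113  0.0002 -0.9999] F [-0.8784  0.2274 -4.6383] w 0.01730474981698487 t 12.5
units [ 0.0571  0.4698 -0.016 ] norm 0.47355950476925235 twist 0.0006036495428233384 units after twist [ 0.0521  0.4705 -0.0143]
2623 cost 0.006766039488381031 med -0.0002947161308155515 pos [ 0.6083 -0.2603  0.1465] axis z [0.4285 0.1212 0.8954] yaw 20.045883889050106 grip [ 0.5626 -0.2794  0.2492] griptop [ 0.578  -0.2751  0.2814]
```

move_arm([
  {"grip":1,"linear":[0.015,0.05,-0.005],"twist":0},
  {"grip":1,"linear":[0.015,0.08,-0.005],"twist":0},
  {"grip":1,"linear":[0.015,0.08,-0.005],"twist":0},
  {"grip":1,"linear":[0.015,0.08,-0.005],"twist":0},
  {"grip":1,"linear":[0,0.05,0],"twist":0},
])

```text
clock: 13.1
eef_pos: [0.5764, -0.2727, 0.1595]
tool_rot: [-0.697, -0.111, 0.116, 0.698]
ft_force: [0.3, -0.3, -4.9]
grip_width: 0.0171
```

```bash
python3 go.py .578 -.278 .128 18; python3 pf2.py
```

```text
pos [ 0.5764 -0.2727  0.1595] yaw 18.45168345408015 tiltaxis [-0.0073  0.0002 -1.    ] F [ 0.3388 -0.3063 -4.8556] w 0.01707200591253647 t 13.1
units [ 0.0001  0.1575 -0.0281] norm 0.16001591514525249 twist 0.00394168172523962 units after twist [-0.0008  0.1576 -0.0277]
2296 cost 0.006154329300398075 med -0.0002153695595471638 pos [ 0.6211 -0.2541  0.0774] axis z [0.4185 0.1248 0.8996] yaw 20.79420159850042 grip [ 0.5747 -0.2742  0.1795] griptop [ 0.5898 -0.2697  0.2119]
```

move_arm([
  {"grip":1,"linear":[0,0.03,-0.015],"twist":0},
  {"grip":1,"linear":[0,0.04,-0.015],"twist":0},
  {"grip":1,"linear":[0,0.03,0],"twist":0},
  {"grip":1,"linear":[0,0.03,0],"twist":0},
  {"grip":1,"linear":[0,0.02,0],"twist":0},
])

```text
clock: 13.7
eef_pos: [0.5782, -0.2797, 0.1305]
tool_rot: [0.699, 0.111, -0.115, -0.697]
ft_force: [-8.6, -2.1, 8.9]
grip_width: 0.0171
```

```bash
python3 go.py .578 -.278 .128 18; python3 pf2.py
```

```text
pos [ 0.5782 -0.2797  0.1305] yaw 18.434713550576856 tiltaxis [-0.0054 -0.0024 -1.    ] F [-8.622  -2.1077  8.9486] w 0.01708846738515361 t 13.7
units [0.0018 0.0123 0.0083] norm 0.014988509858043914 twist 0.0037935913803005122 units after twist [0.0017 0.0123 0.0083]
2187 cost 0.005772587499530656 med -0.000169332105903695 pos [ 0.6247 -0.2619  0.0497] axis z [0.4072 0.1264 0.9046] yaw 20.280306210542403 grip [ 0.5769 -0.2812  0.1514] griptop [ 0.5915 -0.2767  0.1839]
```

It touches the tile with its far edge in the right place. I now tip it upright about that edge, following the arc of the handle.

move_arm([
  {"grip":1,"linear":[-0.026,0.02,0],"twist":0},
  {"grip":1,"linear":[-0.026,0.024,0],"twist":0},
  {"grip":1,"linear":[-0.024,0.027,0],"twist":0},
  {"grip":1,"linear":[-0.024,0.027,0],"twist":0},
  {"grip":1,"linear":[-0.022,0.029,0],"twist":0},
])

```text
clock: 14.3
eef_pos: [0.5597, -0.2864, 0.1144]
tool_rot: [0.699, 0.12, -0.11, -0.697]
ft_force: [-5.3, 1.7, 7.1]
grip_width: 0.0168
```

```bash
python3 go.py .535 -.292 .068 18; python3 pf2.py
```

```text
pos [ 0.5597 -0.2864  0.1144] yaw 18.683507821922497 tiltaxis [ 0.0148 -0.001  -0.9999] F [-5.2906  1.7262  7.0834] w 0.01683782338493872 t 14.3
units [-0.129   0.2304  0.0143] norm 0.26445470623243994 twist 0.005964730977841324 units after twist [-0.126   0.2322  0.0115]
2167 cost 0.005178274598739761 med -0.0002086603165061037 pos [ 0.6226 -0.2633  0.0422] axis z [0.2695 0.0939 0.9584] yaw 20.921848433586188 grip [ 0.5609 -0.2875  0.135 ] griptop [ 0.5706 -0.2842  0.1695]
```

move_arm([
  {"grip":1,"linear":[-0.022,0.029,0],"twist":0},
  {"grip":1,"linear":[-0.021,0.03,0],"twist":0},
  {"grip":1,"linear":[-0.021,0.03,0],"twist":0},
  {"grip":1,"linear":[-0.02,0.031,0],"twist":0},
  {"grip":1,"linear":[-0.018,0.031,0],"twist":0},
])

```text
clock: 14.9
eef_pos: [0.5399, -0.2933, 0.0917]
tool_rot: [0.7, 0.124, -0.107, -0.695]
ft_force: [-4.9, 1.6, 4.3]
grip_width: 0.017
```

```bash
python3 go.py .535 -.292 .068 18; python3 pf2.py
```

```text
pos [ 0.5399 -0.2933  0.0917] yaw 18.79478766790084 tiltaxis [ 0.0253 -0.0019 -0.9997] F [-4.8584  1.5735  4.3486] w 0.016983283612450658 t 14.9
units [-0.0237  0.1178  0.0154] norm 0.12116043144105217 twist 0.0069358308295584675 units after twist [-0.0212  0.1185  0.014 ]
4632 cost 0.05308388954835926 med 0.009855164074031832 pos [ 0.6184 -0.2643  0.0237] axis z [0.1026 0.0427 0.9938] yaw 21.637538651923165 grip [ 0.5425 -0.2943  0.1033] griptop [ 0.5462 -0.2927  0.139 ]
```

move_arm([
  {"grip":1,"linear":[-0.014,0.028,0],"twist":0},
  {"grip":1,"linear":[-0.012,0.028,0],"twist":0},
  {"grip":1,"linear":[-0.01,0.026,0],"twist":0},
  {"grip":1,"linear":[-0.004,0.02,0],"twist":0},
  {"grip":1,"linear":[0,0,0],"twist":0},
])

```text
clock: 15.5
eef_pos: [0.5291, -0.2975, 0.0749]
tool_rot: [0.701, 0.123, -0.107, -0.695]
ft_force: [1.0, 2.6, -0.8]
grip_width: 0.0169
```

```bash
sed -i 's/c-\[.1,.1,.03\]/c-[.1,.1,0]+[0,0,max(0,.04-c[2])]/' pf2.py; python3 go.py .535 -.292 .068 18; python3 pf2.py
```

```text
pos [ 0.5291 -0.2975  0.0749] yaw 18.741814233556912 tiltaxis [ 0.0239 -0.0046 -0.9997] F [ 1.0465  2.569  -0.7733] w 0.01688404655640356 t 15.5
units [0.0359 0.035  0.0171] norm 0.05292422205746205 twist 0.006473550406863163 units after twist [0.0364 0.0344 0.0172]
1456 cost 0.00393186439834387 med -0.0003140614287463865 pos [ 0.6193 -0.2644  0.0359] axis z [0.0205 0.0118 0.9997] yaw 21.97969180703104 grip [ 0.5373 -0.2973  0.108 ] griptop [ 0.5381 -0.2968  0.144 ]
```

Run:
```python
from m import *
for n in("top","side"):
    im,W=snap(n)
    P=pts(W,[.54,-.35,.10],[.70,-.18,.2]); print(n,len(P),P.min(0),np.percentile(P[:,2],[50,80,90,97,99.5]))
    for a in range(0,360,45):
        c=np.array([.619,-.264])+.058*np.array([np.cos(np.radians(a)),np.sin(np.radians(a))])
        q=P[np.hypot(*(P[:,:2]-c).T)<.012]; print(a,len(q),np.percentile(q[:,2],95) if len(q) else None,end="; ")
    print()
    Q=pts(W,[.585,-.29,.0],[.645,-.235,.06]);print("inside floor",len(Q),np.median(Q,axis=0) if len(Q) else None)
    if n=="side": cv2.imwrite("pics/s6.png",cv2.resize(im[150:330,230:430],(700,630))[:600])
```

```text
top 243 [ 0.5623 -0.3214  0.1002] [0.1258 0.1361 0.1398 0.1427 0.1456]
0 24 0.13812847365363157; 45 12 0.14177219765143192; 90 16 0.13806688316725563; 135 25 0.1425147903088344; 180 19 0.14272806359961004; 225 0 None; 270 3 0.1319719095394728; 315 26 0.1421381715984044; 
inside floor 173 [ 0.6209 -0.265   0.0289]
side 342 [ 0.5401 -0.3495  0.1002] [0.1281 0.1385 0.1501 0.1953 0.1988]
0 81 0.13759876097605897; 45 0 None; 90 0 None; 135 0 None; 180 0 None; 225 11 0.1395119578121901; 270 50 0.14005101739126036; 315 30 0.13929129208648283; 
inside floor 0 None
```

View pics/s6.png

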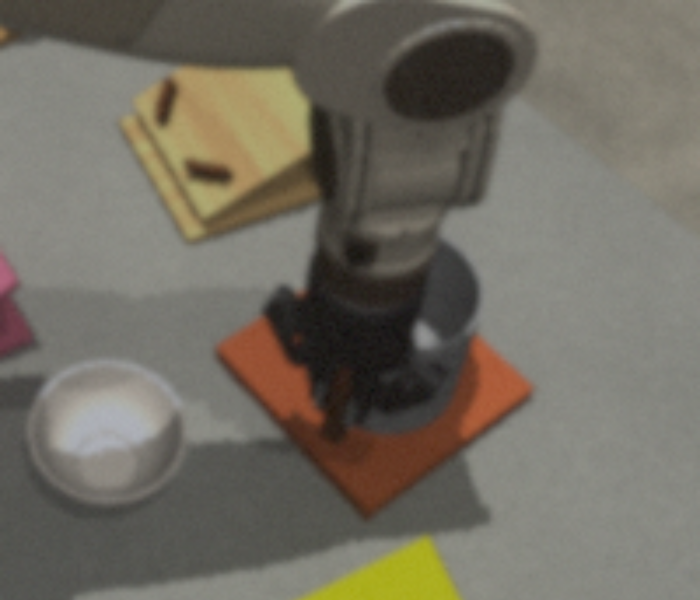

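The pot stands upright on the tile: rim about 0.138 m and inner floor about 0.028 m, both as expected, and the hand carries almost nothing. The picture shows the pot at about (420,370) on the tile and the bowl untouched. I release and retreat.

move_arm([
  {"grip":0.7,"linear":[0,0,0],"twist":0},
  {"grip":0.5,"linear":[0,0,0],"twist":0},
  {"grip":0.3,"linear":[0,0,0],"twist":0},
  {"grip":0.2,"linear":[0,0,0],"twist":0},
  {"grip":0.2,"linear":[0,0,0],"twist":0},
])

```text
clock: 16.2
eef_pos: [0.5315, -0.2997, 0.0751]
tool_rot: [0.703, 0.123, -0.106, -0.692]
ft_force: [-1.2, -0.6, -0.8]
grip_width: 0.0684
```

move_arm([
  {"grip":0.2,"linear":[0,-0.05,0],"twist":0},
  {"grip":0.2,"linear":[0,-0.12,0],"twist":0},
  {"grip":0.2,"linear":[0,-0.2,0],"twist":0},
  {"grip":0.2,"linear":[0,-0.24,0],"twist":0},
  {"grip":0.2,"linear":[0,-0.24,0],"twist":0},
])

```text
clock: 16.7
eef_pos: [0.5224, -0.2954, 0.2432]
tool_rot: [0.699, 0.118, -0.111, -0.697]
ft_force: [1.1, -0.2, 0.3]
grip_width: 0.0684
```

move_arm([
  {"grip":0,"linear":[0,-0.1,0.2],"twist":0},
  {"grip":0,"linear":[0,0,0.24],"twist":0},
  {"grip":0,"linear":[0,0,0.24],"twist":0},
  {"grip":0,"linear":[0,0,0.24],"twist":0},
  {"grip":0,"linear":[0,0,0.24],"twist":0},
])

```text
clock: 17.2
eef_pos: [0.4536, -0.077, 0.2743]
tool_rot: [0.705, 0.123, -0.099, -0.692]
ft_force: [0.7, 0.9, -0.1]
grip_width: 0.0852
```

```bash
python3 - <<'E'
from potfit import *
T,S,b=potfit([.50,-.37,.04],[.72,-.16,.17],[.619,-.264,.02],[.38],(0,.03))
for nm,im,W in(("t",*T),("s",*S)):
    hsv=cv2.cvtColor(im,cv2.COLOR_BGR2HSV)
    P=np.vstack([pts(W,[.53,.2,.165],[.68,.36,.25]),pts(W,[.53,.2,.03],[.587,.36,.15])])
    if len(P)>50: print(nm,"dip",fit(P,dipsdf,[.572,.2825,.069,0.07]))
E
python3 go.py .60 .285 .30 4
```

```text
2659 cost 0.0014941005675024545 med -0.00023777182208612434 pos [ 0.6198 -0.265   0.0229] axis z [-0.0035  0.0009  1.    ] yaw 20.418456457019822 grip [ 0.5352 -0.2963  0.0926] griptop [ 0.5351 -0.2963  0.1286]
t dip (array([0.5736, 0.2817, 0.068 , 0.1087]), np.float64(0.0012489969762304186), 140)
s dip (array([0.5717, 0.2817, 0.0699, 0.0848]), np.float64(0.0010631374692922644), 219)
pos [ 0.4523 -0.074   0.2747] yaw 18.45850820060025 tiltaxis [ 0.0353 -0.0118 -0.9993] F [ 0.1947 -0.1845  0.6891] w 0.08556845918188927 t 17.3
units [ 1.2723 -0.1215  1.4664] norm 1.9451811737568925 twist 0.12617428651353757 units after twist [ 0.8621 -0.1265  1.7391]
```

The pot fit is good: upright, centre (0.620, −0.265), 4 mm from the tile's middle. Next is the dipper.

move_arm([
  {"grip":0,"linear":[0,0,0],"twist":0.065},
  {"grip":0,"linear":[0,0,0],"twist":0.06},
  {"grip":0,"linear":[0.1,-0.01,0.21],"twist":0},
  {"grip":0,"linear":[0.1,-0.01,0.21],"twist":0},
  {"grip":0,"linear":[0.1,-0.01,0.21],"twist":0},
])

```text
clock: 17.8
eef_pos: [0.5055, 0.0528, 0.2865]
tool_rot: [0.713, 0.033, -0.003, -0.7]
ft_force: [0.9, 0.2, 1.1]
grip_width: 0.0854
```

move_arm([
  {"grip":0,"linear":[0.1,-0.01,0.21],"twist":0},
  {"grip":0,"linear":[0.1,-0.01,0.21],"twist":0},
  {"grip":0,"linear":[0.1,-0.01,0.21],"twist":0},
  {"grip":0,"linear":[0.1,0,0.2],"twist":0},
  {"grip":0,"linear":[0,0,0],"twist":0},
])

```text
clock: 18.3
eef_pos: [0.5833, 0.2313, 0.2945]
tool_rot: [0.713, 0.036, -0.001, -0.7]
ft_force: [1.0, -0.9, -0.6]
grip_width: 0.0856
```

```bash
python3 go.py .5994 .284 .26 4.5
```

```text
pos [0.5833 0.2313 0.2945] yaw 3.019158102670925 tiltaxis [ 0.0498 -0.0165 -0.9986] F [ 0.9671 -0.9043 -0.5689] w 0.08555760911179838 t 18.3
units [0.0856 0.1719 0.2621] norm 0.3248793043742692 twist -0.01292278340493609 units after twist [0.1008 0.1725 0.2562]
```

move_arm([
  {"grip":0,"linear":[0.05,0.05,0.13],"twist":-0.013},
  {"grip":0,"linear":[0.05,0.06,0.13],"twist":0},
  {"grip":0,"linear":[0,0.06,0],"twist":0},
  {"grip":0,"linear":[0,0,0],"twist":0},
  {"grip":0,"linear":[0,0,0],"twist":0},
])

```text
clock: 18.8
eef_pos: [0.6052, 0.2825, 0.2609]
tool_rot: [0.714, 0.046, -0.009, -0.699]
ft_force: [0.6, 0.2, 1.2]
grip_width: 0.0853
```

```bash
python3 go.py .5994 .284 .167 4.5
```

```text
pos [0.6052 0.2825 0.2609] yaw 4.469008646975511 tiltaxis [ 0.0522 -0.0185 -0.9985] F [0.5791 0.1913 1.1532] w 0.0852993139163768 t 18.8
units [-0.0519  0.4669  0.0204] norm 0.4702134361355965 twist -0.00027045057496261765 units after twist [-0.0282  0.4693  0.0099]
```

move_arm([
  {"grip":0,"linear":[-0.045,0.02,0.018],"twist":0},
  {"grip":0,"linear":[0,0.12,0],"twist":0},
  {"grip":0,"linear":[0,0.12,0],"twist":0},
  {"grip":0,"linear":[0,0.1,0],"twist":0},
  {"grip":0,"linear":[0,0.04,0],"twist":0},
])

```text
clock: 19.3
eef_pos: [0.6043, 0.2792, 0.1885]
tool_rot: [0.712, 0.048, -0.002, -0.701]
ft_force: [0.4, -0.3, -0.1]
grip_width: 0.0855
```

```bash
python3 go.py .600 .284 .167 4.5
```

```text
pos [0.6043 0.2792 0.1885] yaw 4.067858435388123 tiltaxis [ 0.0656 -0.0137 -0.9978] F [ 0.4148 -0.2691 -0.1327] w 0.08554323630068182 t 19.3
units [-0.0264  0.1054  0.0276] norm 0.11214981072071814 twist -0.003771146568598532 units after twist [-0.0193  0.1074  0.0258]
```

move_arm([
  {"grip":0,"linear":[-0.028,0.04,0.027],"twist":-0.003},
  {"grip":0,"linear":[0,0.04,0],"twist":0},
  {"grip":0,"linear":[0,0.02,0],"twist":0},
  {"grip":0,"linear":[0,0,0],"twist":0},
  {"grip":0,"linear":[0,0,0],"twist":0},
])

```text
clock: 19.8
eef_pos: [0.6007, 0.2832, 0.1706]
tool_rot: [0.711, 0.051, -0.002, -0.701]
ft_force: [-0.9, 0.2, -0.2]
grip_width: 0.0855
```

```bash
python3 go.py .600 .284 .167 4.5
python3 - <<'E'
from h import *
im,W=snap("side"); cv2.imwrite("pics/s7.png",cv2.resize(im[60:180,170:300],(650,600),interpolation=cv2.INTER_CUBIC))
E
```

```text
pos [0.6007 0.2832 0.1706] yaw 4.32414768068284 tiltaxis [ 0.07   -0.0119 -0.9975] F [-0.9332  0.193  -0.1563] w 0.08547148502281642 t 19.8
units [-0.0044  0.0178  0.0044] norm 0.018817190329590755 twist -0.0015346009846764358 units after twist [-0.0032  0.0181  0.0041]
```

View pics/s7.png

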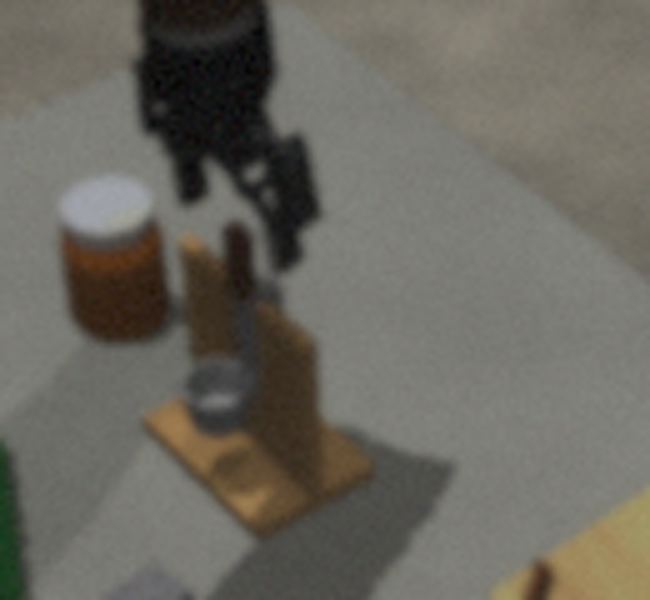

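The picture shows the dipper grip at (238,260) and the open finger tips at about (190,195) and (285,265), so they look high. I check the tip height from depth.

Run:
```python
from m import *
for n in("side",):
    im,W=snap(n)
    dark=im.max(-1)<60
    for lo,hi in(([.57,.2,.14],[.64,.265,.30]),([.57,.30,.14],[.64,.36,.30])):
        m=np.all((W>lo)&(W<hi),-1)&dark; P=W[m]; 
        if len(P): i=np.argsort(P[:,2])[:12]; print(len(P),P[i])
```

```text
229 [[0.6007 0.2497 0.1406]
 [0.6015 0.2507 0.1437]
 [0.5953 0.2356 0.2133]
 [0.5993 0.2306 0.2146]
 [0.5958 0.2307 0.2163]
 [0.5941 0.2333 0.2193]
 [0.5965 0.2314 0.2193]
 [0.6012 0.2276 0.2195]
 [0.6027 0.2297 0.2212]
 [0.6046 0.2269 0.2221]
 [0.5947 0.2339 0.2224]
 [0.5962 0.2358 0.2243]]
132 [[0.6002 0.3296 0.1414]
 [0.5986 0.321  0.1437]
 [0.6014 0.3253 0.1437]
 [0.5986 0.3328 0.1443]
 [0.6    0.3054 0.145 ]
 [0.6001 0.3113 0.1452]
 [0.6001 0.3172 0.1455]
 [0.6025 0.3148 0.1459]
 [0.5974 0.3277 0.2088]
 [0.5895 0.3272 0.2088]
 [0.5937 0.3276 0.2105]
 [0.6005 0.3262 0.2122]]
```

Run:
```python
from m import *
im,W=snap("side")
for r in range(104,118): print(r,[tuple(np.round(W[r,c],3)) for c in(224,226,228)],im[r,226])
for r in range(94,102): print(r,[tuple(np.round(W[r,c],3)) for c in(207,209)])
```

```text
104 [(np.float64(0.588), np.float64(0.227), np.float64(0.256)), (np.float64(0.588), np.float64(0.216), np.float64(0.263)), (np.float64(0.591), np.float64(0.209), np.float64(0.266))] [26 28 28]
105 [(np.float64(0.588), np.float64(0.227), np.float64(0.252)), (np.float64(0.587), np.float64(0.215), np.float64(0.26)), (np.float64(0.592), np.float64(0.211), np.float64(0.261))] [27 25 30]
106 [(np.float64(0.593), np.float64(0.234), np.float64(0.242)), (np.float64(0.588), np.float64(0.216), np.float64(0.256)), (np.float64(0.592), np.float64(0.211), np.float64(0.257))] [30 28 30]
107 [(np.float64(0.594), np.float64(0.237), np.float64(0.236)), (np.float64(0.596), np.float64(0.229), np.float64(0.24)), (np.float64(0.604), np.float64(0.23), np.float64(0.236))] [24 26 26]
108 [(np.float64(0.592), np.float64(0.234), np.float64(0.235)), (np.float64(0.593), np.float64(0.224), np.float64(0.241)), (np.float64(0.602), np.float64(0.228), np.float64(0.234))] [23 25 27]
109 [(np.float64(0.592), np.float64(0.235), np.float64(0.231)), (np.float64(0.593), np.float64(0.225), np.float64(0.237)), (np.float64(0.6
[... 1871 characters left out ...]
loat64(0.324), np.float64(0.227)), (np.float64(0.598), np.float64(0.326), np.float64(0.221))]
97 [(np.float64(0.593), np.float64(0.331), np.float64(0.216)), (np.float64(0.596), np.float64(0.323), np.float64(0.22))]
98 [(np.float64(0.59), np.float64(0.328), np.float64(0.216)), (np.float64(0.597), np.float64(0.326), np.float64(0.214))]
99 [(np.float64(0.587), np.float64(0.322), np.float64(0.217)), (np.float64(0.596), np.float64(0.324), np.float64(0.212))]
100 [(np.float64(0.59), np.float64(0.328), np.float64(0.208)), (np.float64(0.731), np.float64(0.561), np.float64(-0.0))]
101 [(np.float64(0.589), np.float64(0.327), np.float64(0.206)), (np.float64(0.725), np.float64(0.55), np.float64(0.005))]
```

Depth puts the open tips about 18 mm higher than the reported TCP and the stated swing suggest, which also explains the first slip. I lower by 15 mm; this is safe under either reading, since the board top is at 150 mm.

move_arm([
  {"grip":0,"linear":[-0.004,0.03,0.004],"twist":0},
  {"grip":0,"linear":[0,0.03,0],"twist":0},
  {"grip":0,"linear":[0,0.015,0],"twist":0},
  {"grip":0,"linear":[0,0,0],"twist":0},
  {"grip":0,"linear":[0,0,0],"twist":0},
])

```text
clock: 20.45
eef_pos: [0.601, 0.284, 0.1542]
tool_rot: [0.711, 0.051, -0.002, -0.701]
ft_force: [-0.5, -0.7, 0.1]
grip_width: 0.0855
```

```bash
python3 go.py .600 .284 .156 4.5
python3 - <<'E'
from m import *
im,W=snap("side")
dark=im.max(-1)<60
for lo,hi in(([.57,.2,.165],[.64,.262,.30]),([.57,.305,.165],[.64,.36,.30])):
    m=np.all((W>lo)&(W<hi),-1)&dark; P=W[m]; print(P[np.argsort(P[:,2])[:4]])
E
```

```text
pos [0.601  0.284  0.1542] yaw 4.332794320360867 tiltaxis [ 0.07   -0.0119 -0.9975] F [-0.5071 -0.664   0.0687] w 0.08550859796954481 t 20.45
units [-0.0042 -0.0095  0.0004] norm 0.010377541428259793 twist -0.0014591448188688537 units after twist [-0.0048 -0.0092  0.0006]
[[0.5937 0.2406 0.1912]
 [0.592  0.2321 0.1978]
 [0.592  0.2375 0.1981]
 [0.5967 0.2334 0.1985]]
[[0.5949 0.3258 0.1954]
 [0.5923 0.3276 0.1955]
 [0.5996 0.327  0.1964]
 [0.5885 0.3217 0.197 ]]
```

move_arm([
  {"grip":0.5,"linear":[0,0,0],"twist":0},
  {"grip":0.8,"linear":[0,0,0],"twist":0},
  {"grip":1,"linear":[0,0,0],"twist":0},
  {"grip":1,"linear":[0,0,0],"twist":0},
  {"grip":1,"linear":[0,0,0],"twist":0},
])

```text
clock: 21.0
eef_pos: [0.6013, 0.2845, 0.1551]
tool_rot: [0.711, 0.051, -0.002, -0.702]
ft_force: [-0.1, -0.2, -1.0]
grip_width: 0.0169
```

move_arm([
  {"grip":1,"linear":[0,0,0],"twist":0},
  {"grip":1,"linear":[0,0,0],"twist":0},
  {"grip":1,"linear":[0,0,0],"twist":0},
  {"grip":1,"linear":[0,0,0],"twist":0},
  {"grip":1,"linear":[0,-0.02,0],"twist":0},
])

```text
clock: 21.5
eef_pos: [0.6004, 0.2841, 0.1583]
tool_rot: [0.711, 0.051, -0.002, -0.701]
ft_force: [-0.0, 0.4, -0.7]
grip_width: 0.0174
```

```bash
python3 go.py .600 .284 .156 4.5
```

```text
pos [0.6004 0.2841 0.1583] yaw 4.334073002949862 tiltaxis [ 0.0694 -0.0116 -0.9975] F [-0.0022  0.3912 -0.6962] w 0.017384616150001923 t 21.5
units [-0.0028  0.0112 -0.0003] norm 0.011596429432777609 twist -0.0014479862082359156 units after twist [-0.0021  0.0114 -0.0005]
```

move_arm([
  {"grip":1,"linear":[0.002,-0.03,0],"twist":0},
  {"grip":1,"linear":[0.004,-0.05,0],"twist":0},
  {"grip":1,"linear":[0.004,-0.06,0],"twist":0},
  {"grip":1,"linear":[0.004,-0.06,0],"twist":0},
  {"grip":1,"linear":[0.004,-0.07,0],"twist":0},
])

```text
clock: 22.0
eef_pos: [0.5995, 0.2844, 0.2148]
tool_rot: [0.712, 0.05, -0.003, -0.701]
ft_force: [-0.3, 0.7, -1.3]
grip_width: 0.0171
```

move_arm([
  {"grip":1,"linear":[0,-0.09,0],"twist":0},
  {"grip":1,"linear":[0,-0.1,0],"twist":0},
  {"grip":1,"linear":[0,-0.09,0],"twist":0},
  {"grip":1,"linear":[0,-0.06,0],"twist":0},
  {"grip":1,"linear":[0,-0.03,0],"twist":0},
])

```text
clock: 22.5
eef_pos: [0.5952, 0.2856, 0.2981]
tool_rot: [0.711, 0.052, -0.001, -0.702]
ft_force: [1.1, 0.8, -1.6]
grip_width: 0.0171
```

```bash
cat > df.py <<'E'
from m import *
o=bot.get_obs();e=o["eef_pos"];M=R.from_quat(o["tool_rot"]).as_matrix();x=M[:,0]
psi=np.arctan2(x[1],x[0])
c=e-.027*x+[0,0,-.09]
lo,hi=c-[.06,.06,.02],c+[.07,.06,.075]
P=np.concatenate([pts(snap(n)[1],lo,hi) for n in("top","side")])
b=fit6(P,dipsdf,lambda r:c,[R.from_euler("ZY",[psi,t]) for t in(-.1,0,.1)],.003)
D=b[2].as_matrix();print(len(P),b[0],b[3],"org",b[1],"z",D[:,2],"yaw",np.degrees(psi),np.degrees(np.arctan2(D[1,0],D[0,0])),"hook_tip",b[1]+D@[.0505,0,.06],"gapmid roof",b[1]+D@[.039,0,.085],"org-tcp",b[1]-e)
E
python3 go.py .60 .285 .28 4.5;python3 df.py
```

```text
pos [0.5952 0.2856 0.2981] yaw 4.30474011715598 tiltaxis [ 0.0734 -0.0104 -0.9973] F [ 1.0916  0.7611 -1.5562] w 0.01711108796064938 t 22.5
units [ 0.0172  0.092  -0.0035] norm 0.09371226896388075 twist -0.001703963926343271 units after twist [ 0.0238  0.0905 -0.0051]
291 0.0002884769511038287 0.0005613996934743732 org [0.5644 0.2839 0.2146] z [ 0.0232 -0.0405  0.9989] yaw 4.30474011715598 4.735635565863314 hook_tip [0.6161 0.2856 0.2735] gapmid roof [0.6052 0.2836 0.2987] org-tcp [-0.0308 -0.0018 -0.0835]
```

The dipper is free of the rack, upright in the hand. I carry it over to the pot.

move_arm([
  {"grip":1,"linear":[0,0,-0.08],"twist":0},
  {"grip":1,"linear":[0.005,0,-0.16],"twist":0},
  {"grip":1,"linear":[0.005,0,-0.2],"twist":0},
  {"grip":1,"linear":[0.005,0,-0.2],"twist":0},
  {"grip":1,"linear":[0.005,0,-0.2],"twist":0},
])

```text
clock: 23.1
eef_pos: [0.6098, 0.1147, 0.2945]
tool_rot: [0.712, 0.053, -0.007, -0.7]
ft_force: [0.8, -0.8, -0.2]
grip_width: 0.0175
```

move_arm([
  {"grip":1,"linear":[0.005,0,-0.2],"twist":0},
  {"grip":1,"linear":[0.005,0,-0.2],"twist":0},
  {"grip":1,"linear":[0.005,0,-0.2],"twist":0},
  {"grip":1,"linear":[0.005,0,-0.2],"twist":0},
  {"grip":1,"linear":[0.005,0,-0.2],"twist":0},
])

```text
clock: 23.6
eef_pos: [0.626, -0.0986, 0.2936]
tool_rot: [0.713, 0.048, -0.01, -0.7]
ft_force: [0.4, 0.6, -0.4]
grip_width: 0.0168
```

move_arm([
  {"grip":1,"linear":[0.005,0,-0.18],"twist":0},
  {"grip":1,"linear":[0,0,-0.1],"twist":-0.04},
  {"grip":1,"linear":[0,0,0],"twist":-0.07},
  {"grip":1,"linear":[0,0,0],"twist":-0.07},
  {"grip":1,"linear":[0,0,0],"twist":-0.07},
])

```text
clock: 24.1
eef_pos: [0.6246, -0.1713, 0.2876]
tool_rot: [0.687, 0.216, -0.191, -0.667]
ft_force: [-0.2, -0.1, -0.4]
grip_width: 0.0171
```

move_arm([
  {"grip":1,"linear":[0,0,0],"twist":-0.07},
  {"grip":1,"linear":[0,0,0],"twist":-0.07},
  {"grip":1,"linear":[0,0,0],"twist":-0.07},
  {"grip":1,"linear":[0,0,0],"twist":-0.02},
  {"grip":1,"linear":[0,0,0],"twist":0},
])

```text
clock: 24.6
eef_pos: [0.618, -0.1775, 0.2813]
tool_rot: [0.621, 0.363, -0.351, -0.6]
ft_force: [0.2, -0.0, -0.6]
grip_width: 0.0173
```

```bash
python3 go.py .646 -.220 .27 60;python3 df.py
```

```text
pos [ 0.618  -0.1775  0.2813] yaw 60.68454757176191 tiltaxis [ 0.0287 -0.0173 -0.9994] F [ 0.2381 -0.0031 -0.5922] w 0.017254860057761966 t 24.6
units [-0.1168  0.0642 -0.2243] norm 0.26088991971003767 twist 0.005973804506888753 units after twist [-0.1141  0.0565 -0.2277]
420 0.00037938275864960255 0.0005196563796554263 org [ 0.5999 -0.2122  0.199 ] z [0.0203 0.109  0.9938] yaw 60.68454757176191 56.97200983229641 hook_tip [ 0.6285 -0.1635  0.2535] gapmid roof [ 0.6228 -0.1704  0.2795] org-tcp [-0.0181 -0.0347 -0.0823]
```

```bash
python3 go.py .6451 -.2224 .265 59.5
```

```text
pos [ 0.6182 -0.1772  0.2815] yaw 60.631876476902086 tiltaxis [ 0.029  -0.0173 -0.9994] F [ 0.2071 -0.1966 -1.0694] w 0.01726942369667354 t 24.7
units [-0.1308  0.09   -0.225 ] norm 0.2753991034915193 twist 0.009877485623907473 units after twist [-0.1264  0.0823 -0.2304]
```

move_arm([
  {"grip":1,"linear":[-0.04,0,-0.07],"twist":0.01},
  {"grip":1,"linear":[-0.045,0,-0.08],"twist":0},
  {"grip":1,"linear":[-0.045,0.04,-0.075],"twist":0},
  {"grip":1,"linear":[0,0.03,0],"twist":0},
  {"grip":1,"linear":[0,0,0],"twist":0},
])

```text
clock: 25.2
eef_pos: [0.6434, -0.2244, 0.2677]
tool_rot: [0.625, 0.355, -0.344, -0.605]
ft_force: [0.8, -0.1, -1.2]
grip_width: 0.0174
```

```bash
python3 go.py .6451 -.2224 .265 59.5;python3 df.py
```

```text
pos [ 0.6434 -0.2244  0.2677] yaw 59.209132372675754 tiltaxis [ 0.027  -0.0165 -0.9995] F [ 0.7752 -0.1421 -1.2223] w 0.017413172416602608 t 25.2
units [ 0.0127  0.0134 -0.0017] norm 0.01855153832684195 twist -0.002538298892135961 units after twist [ 0.0127  0.0133 -0.0022]
430 0.00039097424697777665 0.0005706287499927679 org [ 0.6232 -0.2573  0.1859] z [0.0703 0.0734 0.9948] yaw 59.209132372675754 58.61939039335909 hook_tip [ 0.6536 -0.21    0.2405] gapmid roof [ 0.6494 -0.218   0.2666] org-tcp [-0.0202 -0.033  -0.0818]
```

move_arm([
  {"grip":1,"linear":[0.015,0.04,0],"twist":0},
  {"grip":1,"linear":[0,0.07,0],"twist":0},
  {"grip":1,"linear":[0,0.08,0],"twist":0},
  {"grip":1,"linear":[0,0.07,0],"twist":0},
  {"grip":1,"linear":[0,0.03,0],"twist":0},
])

```text
clock: 25.8
eef_pos: [0.6475, -0.2183, 0.2118]
tool_rot: [0.625, 0.358, -0.343, -0.603]
ft_force: [-0.6, 0.1, -2.1]
grip_width: 0.0169
```

```bash
sed -i 's/lo,hi=c-\[.06,.06,.02\],/lo,hi=c-[.06,.06,.02],/; s/^P=/lo[2]=max(lo[2],.147);P=/' df.py; python3 go.py .646 -.220 .265 59.5;python3 df.py
python3 - <<'E'
from m import *
im,W=snap("top")
P=pts(W,[.54,-.34,.12],[.69,-.19,.15])
c=P[:,:2];r=np.hypot(c[:,0]-.62,c[:,1]+.265);c=c[(r>.045)&(r<.07)]
s=least_squares(lambda v:np.hypot(c[:,0]-v[0],c[:,1]-v[1])-.058,[.62,-.265],loss="cauchy",f_scale=.003);print("rim",len(c),s.x)
E
```

```text
pos [ 0.6475 -0.2183  0.2118] yaw 59.45930868924454 tiltaxis [ 0.034  -0.0177 -0.9993] F [-0.5951  0.15   -2.0563] w 0.016912955410050775 t 25.8
units [-0.0105 -0.2662 -0.008 ] norm 0.2664779582777425 twist -0.00035509867481750486 units after twist [-0.011  -0.2662  0.0023]
206 0.00010510958182382238 7.860954972455265e-05 org [ 0.6285 -0.2519  0.1284] z [0.0329 0.101  0.9943] yaw 59.45930868924454 56.771566140851036 hook_tip [ 0.658  -0.2038  0.1829] gapmid roof [ 0.6526 -0.2109  0.2089] org-tcp [-0.019  -0.0336 -0.0833]
rim 20 [ 0.6209 -0.2642]
```

move_arm([
  {"grip":1,"linear":[-0.02,0,0],"twist":0},
  {"grip":1,"linear":[0,0,0],"twist":0},
  {"grip":1,"linear":[0,0.04,0],"twist":0},
  {"grip":1,"linear":[0,0.05,0],"twist":0},
  {"grip":1,"linear":[0,0.03,0],"twist":0},
])

```text
clock: 26.45
eef_pos: [0.649, -0.2238, 0.1924]
tool_rot: [0.628, 0.36, -0.341, -0.6]
ft_force: [0.3, 0.1, -2.0]
grip_width: 0.0171
```

```bash
python3 go.py .6451 -.2224 .144 59.5;python3 df.py
```

```text
pos [ 0.649  -0.2238  0.1924] yaw 59.441358010326354 tiltaxis [ 0.0436 -0.0212 -0.9988] F [ 0.3249  0.1285 -2.0235] w 0.017083794797883245 t 26.45
units [-0.0048  0.2408  0.0322] norm 0.24297930010673607 twist -0.0005117478998628177 units after twist [-0.0038  0.2421  0.0205]
60 2.9187896877283002e-05 -0.00010393760409588737 org [ 0.6339 -0.2586  0.1072] z [-0.0182  0.1065  0.9941] yaw 59.441358010326354 58.110647689048356 hook_tip [ 0.6594 -0.2095  0.1628] gapmid roof [ 0.6529 -0.2165  0.1886] org-tcp [-0.0152 -0.0348 -0.0852]
```

move_arm([
  {"grip":1,"linear":[0,0.02,0.02],"twist":0},
  {"grip":1,"linear":[0,0.03,0],"twist":0},
  {"grip":1,"linear":[0,0.03,0],"twist":0},
  {"grip":1,"linear":[0,0.03,0],"twist":0},
  {"grip":1,"linear":[0,0.02,0],"twist":0},
])

```text
clock: 27.05
eef_pos: [0.646, -0.2219, 0.1637]
tool_rot: [0.628, 0.36, -0.341, -0.6]
ft_force: [-0.5, 0.9, -0.1]
grip_width: 0.0174
```

```bash
python3 go.py .6451 -.2224 .144 59.5
python3 - <<'E'
from h import *
a,_=snap("side");b,_=snap("top")
cv2.imwrite("pics/s8.png",np.hstack([cv2.resize(a[170:290,290:390],(500,600),interpolation=cv2.INTER_CUBIC),cv2.resize(b[130:210,300:340],(300,600),interpolation=cv2.INTER_CUBIC)]))
E
```

```text
pos [ 0.646  -0.2219  0.1637] yaw 59.45056877268533 tiltaxis [ 0.042  -0.0206 -0.9989] F [-0.4508  0.9484 -0.1364] w 0.01735592312043317 t 27.05
units [-0.0049  0.0982  0.0072] norm 0.09861090910688726 twist -0.000431368834971377 units after twist [-0.0045  0.0985  0.0026]
```

View pics/s8.png

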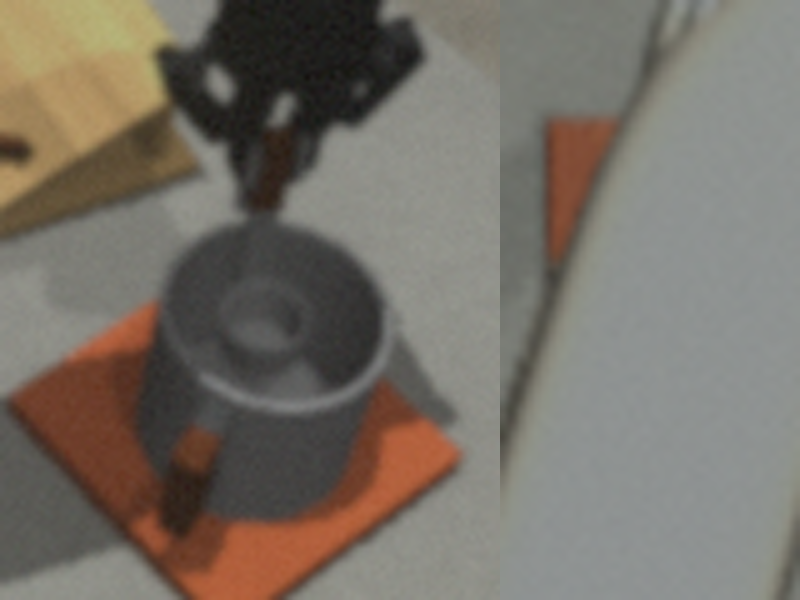

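The picture shows the cup inside the pot (265,315) and the grip above the far-left rim. Numerically, the rim sits in the middle of the hook gap with about 5 mm on either side. I lower slowly.

move_arm([
  {"grip":1,"linear":[0,0.02,0],"twist":0},
  {"grip":1,"linear":[0,0.025,0],"twist":0},
  {"grip":1,"linear":[0,0.02,0],"twist":0},
  {"grip":1,"linear":[0,0.015,0],"twist":0},
  {"grip":1,"linear":[0,0,0],"twist":0},
])

```text
clock: 27.65
eef_pos: [0.6468, -0.2223, 0.1464]
tool_rot: [0.628, 0.36, -0.341, -0.6]
ft_force: [-0.2, 0.3, -1.8]
grip_width: 0.0172
```

```bash
python3 go.py .646 -.2219 .144 59.5
```

```text
pos [ 0.6468 -0.2223  0.1464] yaw 59.44896426228143 tiltaxis [ 0.0419 -0.0206 -0.9989] F [-0.2296  0.3293 -1.7703] w 0.017217169018501812 t 27.65
units [-0.0003  0.0119  0.0052] norm 0.01299608881891958 twist -0.00044537082968666404 units after twist [-0.0002  0.0121  0.0047]
```

move_arm([
  {"grip":1,"linear":[0,0.01,0],"twist":0},
  {"grip":1,"linear":[0,0.01,0],"twist":0},
  {"grip":1,"linear":[0,0.005,0],"twist":0},
  {"grip":1,"linear":[0,0,0],"twist":0},
  {"grip":1,"linear":[0,0,0],"twist":0},
])

```text
clock: 28.15
eef_pos: [0.6473, -0.2226, 0.1414]
tool_rot: [0.628, 0.36, -0.341, -0.6]
ft_force: [-0.9, 0.6, -1.3]
grip_width: 0.017
```

move_arm([
  {"grip":1,"linear":[0,0.01,0],"twist":0},
  {"grip":1,"linear":[0,0.005,0],"twist":0},
  {"grip":1,"linear":[0,0.005,0],"twist":0},
  {"grip":1,"linear":[0,0,0],"twist":0},
  {"grip":1,"linear":[0,0,0],"twist":0},
])

```text
clock: 28.65
eef_pos: [0.6478, -0.2228, 0.1406]
tool_rot: [0.629, 0.361, -0.34, -0.599]
ft_force: [-0.8, 0.4, 0.7]
grip_width: 0.0171
```

```bash
python3 go.py .646 -.2219 .140 59.5
python3 - <<'E'
from m import *
# strap/hook: points just outside rim on far side, above rim; dipper grip bottom etc
im,W=snap("side")
P=pts(W,[.58,-.30,.03],[.66,-.22,.125]); 
q=P[np.hypot(P[:,0]-.62,P[:,1]+.265)<.05]; 
for z in np.arange(.03,.125,.01):
    s=q[(q[:,2]>z)&(q[:,2]<z+.01)]; print(round(z,3),len(s),s.mean(0) if len(s) else "")
E
```

```text
pos [ 0.6478 -0.2228  0.1406] yaw 59.44659897736018 tiltaxis [ 0.0459 -0.0219 -0.9987] F [-0.8378  0.4092  0.7413] w 0.01708729117158718 t 28.65
units [-0.0008  0.0027  0.0102] norm 0.010620399213565373 twist -0.0004660118344984295 units after twist [-0.0008  0.0032  0.0101]
0.03 4 [ 0.6498 -0.2695  0.0308]
0.04 0 
0.05 49 [ 0.6383 -0.2516  0.0577]
0.06 63 [ 0.633  -0.253   0.0644]
0.07 77 [ 0.633  -0.2529  0.0748]
0.08 94 [ 0.6332 -0.2518  0.0844]
0.09 17 [ 0.6437 -0.2337  0.095 ]
0.1 12 [ 0.6446 -0.2314  0.1051]
0.11 17 [ 0.6437 -0.2306  0.1154]
0.12 7 [ 0.6448 -0.23    0.1226]
```

Contact came at the height expected for hanging. I nudge outward so the strap sits closer to the wall, then release.

move_arm([
  {"grip":1,"linear":[0.01,-0.008,0.008],"twist":0},
  {"grip":1,"linear":[0.012,0,0],"twist":0},
  {"grip":1,"linear":[0,0.008,0],"twist":0},
  {"grip":1,"linear":[0,0.005,0],"twist":0},
  {"grip":1,"linear":[0,0,0],"twist":0},
])

```text
clock: 29.2
eef_pos: [0.6493, -0.2178, 0.1405]
tool_rot: [0.629, 0.361, -0.34, -0.599]
ft_force: [-0.2, -1.0, -0.5]
grip_width: 0.0171
```

```bash
python3 go.py .646 -.2219 .140 59.5
```

```text
pos [ 0.6493 -0.2178  0.1405] yaw 59.46819840307246 tiltaxis [ 0.0469 -0.0226 -0.9986] F [-0.1577 -0.961  -0.4611] w 0.01708346953675635 t 29.2
units [-0.0261  0.0023  0.0036] norm 0.026438363031582583 twist -0.00027752128688881205 units after twist [-0.0261  0.0026  0.0035]
```

Now I release gently.

move_arm([
  {"grip":0.75,"linear":[0,0,0],"twist":0},
  {"grip":0.7,"linear":[0,0,0],"twist":0},
  {"grip":0.6,"linear":[0,0,0],"twist":0},
  {"grip":0.45,"linear":[0,0,0],"twist":0},
  {"grip":0.3,"linear":[0,0,0],"twist":0},
])

```text
clock: 29.7
eef_pos: [0.6497, -0.2177, 0.1395]
tool_rot: [0.629, 0.361, -0.34, -0.599]
ft_force: [-0.8, 0.3, 0.3]
grip_width: 0.0593
```

move_arm([
  {"grip":0.2,"linear":[0,0,0],"twist":0},
  {"grip":0.2,"linear":[0,0,0],"twist":0},
  {"grip":0.2,"linear":[0,0,0],"twist":0},
  {"grip":0.2,"linear":[0,-0.04,0],"twist":0},
  {"grip":0.2,"linear":[0,-0.08,0],"twist":0},
])

```text
clock: 30.2
eef_pos: [0.6468, -0.2166, 0.1612]
tool_rot: [0.627, 0.36, -0.342, -0.6]
ft_force: [0.6, -0.3, 0.6]
grip_width: 0.0682
```

move_arm([
  {"grip":0.2,"linear":[0,-0.15,0],"twist":0},
  {"grip":0.2,"linear":[0,-0.2,0],"twist":0},
  {"grip":0.2,"linear":[0,-0.2,0],"twist":0},
  {"grip":0.2,"linear":[0,0,0.24],"twist":0},
  {"grip":0.2,"linear":[0,0,0.24],"twist":0},
])

```text
clock: 30.7
eef_pos: [0.5708, -0.1699, 0.2754]
tool_rot: [0.632, 0.363, -0.336, -0.596]
ft_force: [-0.2, 0.8, -0.8]
grip_width: 0.0688
```

move_arm([
  {"grip":0.2,"linear":[-0.05,0,0.24],"twist":0},
  {"grip":0.2,"linear":[-0.1,0,0.22],"twist":0},
  {"grip":0.2,"linear":[0,0,0.24],"twist":0},
  {"grip":0.2,"linear":[0,0,0.1],"twist":0},
  {"grip":0.2,"linear":[0,0,0],"twist":0},
])

```text
clock: 31.2
eef_pos: [0.4101, -0.1104, 0.2692]
tool_rot: [0.634, 0.366, -0.334, -0.593]
ft_force: [0.0, -0.2, -0.0]
grip_width: 0.0682
```

```bash
python3 - <<'E'
from potfit import *
T,S,b=potfit([.50,-.37,.04],[.72,-.16,.139],[.619,-.264,.02],[.38],(0,.03))
P=np.concatenate([pts(W,[.58,-.29,.145],[.72,-.16,.22]) for _,W in(T,S)])
print("grip pts",len(P),P.mean(0),P.min(0),P.max(0))
P2=np.concatenate([pts(W,[.59,-.30,.055],[.67,-.21,.13]) for _,W in(T,S)]);P2=P2[np.hypot(P2[:,0]-.62,P2[:,1]+.265)<.052]
f=fit6(np.vstack([P,P2]),dipsdf,lambda r:np.array([.632,-.245,.05]),[R.from_euler("z",1.02)],.003);print("dip",f[:2],f[3],f[2].as_matrix()[:,2])
for nm,p,R_ in(("bowl",(470,335),T),("jar",(203,253),T),("brush",(311,335),T)): print(nm,R_[1][int(p[1]/1.5),int(p[0]/1.5)])
cv2.imwrite("pics/s9.png",np.hstack([cv2.resize(S[0][150:290,270:400],(440,474),interpolation=cv2.INTER_CUBIC),cv2.resize(T[0][130:230,285:360],(355,474),interpolation=cv2.INTER_CUBIC)]))
E
python3 go.py .6 0 .3 0
```

```text
2847 cost 0.008392497786346985 med -0.00021706491406825457 pos [ 0.6196 -0.2658  0.0226] axis z [-0.005   0.0068  1.    ] yaw 20.36374619952201 grip [ 0.5349 -0.2967  0.0924] griptop [ 0.5347 -0.2964  0.1284]
grip pts 157 [ 0.6404 -0.2248  0.1772] [ 0.6318 -0.2343  0.1451] [ 0.661  -0.2082  0.2032]
dip (np.float64(0.0005329960571659734), array([ 0.622 , -0.2377,  0.056 ])) 0.00012361474121644084 [-0.0079 -0.0036  1.    ]
bowl [ 0.3249 -0.1094  0.7353]
jar [0.6067 0.4727 0.101 ]
brush [0.4093 0.2122 0.0189]
pos [ 0.4128 -0.1115  0.2693] yaw 59.425920555519326 tiltaxis [ 0.0691 -0.0287 -0.9972] F [-0.2462 -0.5862  0.3928] w 0.06801086979418322 t 31.3
units [ 0.9574 -0.1044 -0.5315] norm 1.1000143063718182 twist 0.518588987361195 units after twist [ 0.9359 -0.1534  0.5573]
```

View pics/s9.png

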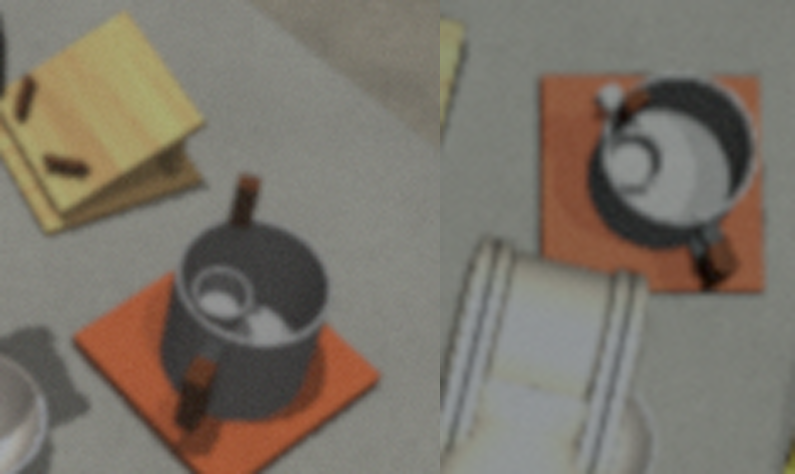

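The last picture shows the pot upright on the tile. The dipper's hook is over the rim at (612,97) in the right panel, with its cup inside at (635,165). The arm is clear, so I hand in.

```bash
python3 -c "
from h import *
im,W=snap('side')
b=W[int(410/1.5),int(390/1.5)];print('bowl',b)
bot.job_done();print(bot.get_obs()['clock'])"
```

```text
bowl [ 0.4181 -0.1704  0.0051]
the job is handed in; nothing more can be done
the job is handed in; nothing more can be done
```

The pot now stands on the terracotta tile with the dipper hooked on its rim and the cup inside, but the first lift failed and the pot fell. I handed the job in at about 31 s.

**What went wrong:** I gripped the handle too near its top end, because the finger tips sit about 18 mm higher than the reported TCP suggested. The pot slipped out just after leaving the stand and dropped onto the table between the stand and the pink look-alike. It came to rest leaning against the pink block at about 24°. I gripped it again by the handle, carried it to the tile, and tipped it upright about its far bottom edge.

**Last checks:**
- **Pot:** the fit puts it upright to within 0.5°, with its centre about 4–5 mm from the tile's middle.
- **Dipper:** the fit puts it upright to within 1°, and the picture shows its hook over the rim. The fit reads it about 6 mm higher than its hung height; the pot fit reads 2–3 mm high too, so I put most of that down to depth bias.
- **Forces:** the largest wrist force I saw was about 13 N. Forces during the fall itself were not measured.
- **Jar and brush:** the depth at their starting spots was unchanged.
- **Bowl:** the arm blocked the last top view. The final side-view pixel read close to table height and did not settle it. The bowl looked undisturbed in the side pictures, and the arm never touched it as far as I saw.

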